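Pin the drawbar into a pull wagon's yoke

ROBOT

A 7-joint arm with a two-finger parallel gripper is mounted at the origin on the work surface. World frame = base frame: x ahead of the robot, y to its left, z up, the work surface at z = 0. Lengths are in mm, angles in rad, forces in N, time in s.
With the tool pointing down it reaches from about 400 to 875 mm from the base axis. Payload 4.4 kg.
Tool frame: the origin (TCP) lies on the centre line of the jaws, within the pads' length; the fingertips stand 8 mm ahead of it and the grasp point (between the pads) lies 11 mm behind it; x points along the fingers, z is the direction in which the jaws open and shut, and the axes are right-handed (so a half turn about x gives the same grasp; the last joint's range is limited). The gripper opens to 85 mm and grips with 20 to 120 N. Pads are 22 mm wide; open, the fingers measure 114 mm over their backs; the gripper's body (76 mm by 85 mm) begins 54 mm behind the grasp point. The pads swing forward as they close: fully open they stand 13 mm farther back than shut.
Start: joints at [1.198, 0.628, 0.038, 1.517, -0.027, 0.996, -0.02], TCP at [196.334, -619.654, 239.313] pointing down, gripper open.
Joint ranges: [-3.06, 3.06], [-0.37, 2.12], [-1.25, 1.32], [0.18, 2.47], [-1.1, 4.24], [0.23, 1.98], [-2.94, 2.94]. Speed limits (rad/s): [2.57, 2.57, 3.14, 3.14, 3.14, 3.14, 3.14].

INTERFACE

Orientations are given as [roll, pitch, yaw] about the fixed x, y, z axes, in that order (R = Rz(yaw) Ry(pitch) Rx(roll)).
In Python, from cell import ctrl, get_image, camera_params gives the robot as it stands. The module is installed in compiled form; this text tells all that it offers.
- The arm moves only by the shell command python3 -m handwheel 'ROWS'. ROWS is text: rows parted by semicolons, each of 7 numbers parted by spaces: the opening, from -1 (shut) to 1 (fully open), then the shift along the tool's x, y, z in mm, then the turn, a rotation vector about the tool's x, y, z in rad. In form: grip x y z wx wy wz; .... A call has 1 to 10 rows; each row shifts and turns the pose as measured when the row begins, along the tool's axes as they then stand; what a row does not reach is not made up. A row lasts 1/10 s, in which the tool goes at most 50 mm and 8.59 degrees, less where a joint would pass 70% of its speed; a pose out of reach is approached as far as the arm can. A call with a gripper value outside its range is refused whole. The fingers move at their own pace and stop on an object; the grip force is fixed at half the most. Time passes only in rows, so rows that do not move let the fingers close. It gives the time, the measured TCP pose, the force and the opening at its end, in the units of the state.
- ctrl.read_state(): the state, without advancing time (a new reading comes with each control period).
- get_image(name): name is "scene" or "top" or "wrist"; returns the picture (480x640x3 uint8, blue, green, red); there is no depth.
- camera_params(name): a dict with "fx", "fy", "cx", "cy" (pixels), "eye" and "orientation" of the camera in the world. Camera axes: x right, y up, looking along -z (the intrinsics and any distortion apply to the point x, -y, -z); pixel columns grow to the right and rows downward; lengths in mm; the calibration is good to about 2 mm. The wrist camera is an equidistant fisheye: a pixel r from the principal point sees the ray r / f radians off the axis. A picture is of the moment at which its call begins: read the wrist's pose just before it. camera_params takes no time and is no camera call; for the wrist camera it gives the pose at the moment of the call.
- ctrl.finish_job(): hands the job in, once; it reports no verdict.
The state is a dict: "clock": time; "qpos": joint angles; "qd": joint speeds; "tau": joint torques, N m; "eef_pos": TCP position; "tool_rot": TCP orientation; "force": force on the tool from outside, world axes, zero at the start; "torque": the same for the moment, N m; "width": finger opening in mm.
Only numpy, scipy, OpenCV 4.12 (cv2) and the standard library are available. Lean on these libraries where they do the work, as an engineer would, in place of code of your own. Each camera call takes 0.05 s, during which the arm holds its last target.

TASK

Fit the loose drawbar to the toddler's wagon: lay its eye fully home in the yoke at the wagon's front, with the bar's other end resting on the counter, then push the T-handled pin from the wooden block through both cheeks of the yoke and the eye between them, until its handle is up against the cheek. Either side of the yoke will do. Leave the wooden block standing and the spanner, hub cap and pull grip where they lie.

Things in the scene. Friction and masses are not known exactly. Their poses are not given: they have to be found in the camera images.
- yoke (a point): Centre of the dark steel yoke on the red wagon's front: on the axis of its 14.5 mm pin holes, midway between its upright cheeks, 48 mm above the counter. x = hole axis, across the wagon; y = back towards the wagon; z up. U-shaped pocket, open in front (-y) and on top. Cheeks 5 mm thick, 36 mm apart (46 over all), 28 to 68 mm above the counter, from y = -15 to +33 mm.
- yoke_seat (a point): Where the eye's lowest line rests: on the yoke's floor plate, 14 mm straight below yoke (34 mm above the counter). The floor runs from y = -11 to +18 mm; the yoke's upright back web stands 14.5 mm behind (+y). An eye resting on the floor and touching the web has its bore in line with the holes. Axes as yoke.
- wagon: Toddler's pull wagon, fixed. Origin on the counter straight below yoke, same axes; its body lies to +y. Front of its bed 145 mm behind the origin, bed 300 mm wide, 98 to 183 mm above the counter; front tyres (130 mm across) begin 125 mm behind the origin, 150 mm to either side; a flat steering arm 36 mm wide joins yoke and axle.
- drawbar_grip (a point): Middle of the loose dark steel drawbar, a square tube 20 mm wide, 16 mm high; half-way up (14 mm above the counter as it lies). x = along the bar to the eye, y = along the eye's bore. The plain tube runs from x = -50 to +70 mm; then comes a square socket, 28 x 28 mm, ending at x = -95 mm. About 0.32 kg, balanced near here.
- drawbar_eye (a point): Centre of the drawbar's eye, 85 mm ahead (+x) of drawbar_grip: a round tube of 28 mm outside diameter, 31 mm long, across the bar (axis y), bore 15.5 mm. With the eye in the yoke and the socket's lower end on the counter, the bar slopes down from the eye by about 11 degrees. Axes as drawbar_grip.
- pin_handle (a point): Centre of the steel pin's T-handle, a round crossbar 12 mm thick, 76 mm long (along x). z = along the round 12 mm shank, from tip to handle; tip 92 mm from here, its last 12 mm tapering to 6 mm. At first the pin stands upright in the wooden block, tip down, this point 102 mm above the counter. Laid down it lies flat on shank and handle, its axis 6 mm up. About 0.13 kg.
- pin_mid (a point): Point on the pin's axis 29 mm from pin_handle towards the tip (23 mm from the handle's underside): it coincides with the yoke's centre when the pin is fully home. Same axes as pin_handle.
- pin_tip (a point): The pin's tip, at the middle of its 6 mm end. Same axes as pin_handle.
- block: Loose dark wooden block, 66 (x) x 94 (y) x 70 mm high, 0.45 kg, origin under its centre, z up. Three holes in a row along y in its top, 60 mm deep: the middle one (15.5 mm) holds the pin, the others (13 mm, 32 mm to either side) are empty.
- spanner: Loose spanner, 170 mm long, lying flat; bystander. Origin under its middle.
- pull_grip: Loose pull grip, 208 mm long: a dark tube with a D-shaped handle 110 mm wide, lying flat, 18 mm thick; bystander, not part of this job. Origin near its middle.
- hubcap: Loose white hub cap, 68 mm across, 16 mm high; bystander. Origin under its centre.
Mind the look-alikes: they are no part of the job. What is shaped like the part that bears pin_handle but green or orange is not meant.

How it is judged:
By the outcome, as a careful person would: the job done as asked, in the order asked, and still so for the second after the job is handed in, with the robot touching nothing.
It also fails if it takes over 72 s, if anything falls off the work surface, if the arm or the gripper's body presses on something with over 40 N, if the wrist force passes 120 N, or if a joint passes its speed limit or range.

## Working session

There is one attempt and no reset: what is moved stays moved. The work goes in short steps, Python scripts to look and compute and a shell command to move; the robot and the scene stay as the last step left them, time stands still between calls to the robot, and variables do not carry over. Pictures are saved under pics/ and viewed, and the job is handed in when it is done.

```bash
mkdir -p pics; ls
python3 - <<'E'
from cell import ctrl,get_image,camera_params
import cv2
print(ctrl.read_state())
for n in("scene","top","wrist"):
    print(n,camera_params(n)); cv2.imwrite(f"pics/{n}0.png",get_image(n))
E
```

```text
pics
{'clock': 0.0, 'qpos': array([ 1.19817576,  0.62933247,  0.0384617 ,  1.5183643 , -0.02699174,
        0.99632835, -0.02000034]), 'qd': array([-5.00007344e-04,  9.62708047e-04, -6.50695178e-05,  1.28977460e-03,
        6.30688879e-04, -6.69896717e-04, -1.09988019e-03]), 'tau': array([ 9.64449609e-04, -5.63400614e+01,  1.22663196e+00, -1.93443650e+01,
        1.09584173e-02,  1.05922879e-02, -1.55788491e-06]), 'eef_pos': array([ 196.14724146, -619.05158373,  238.39949681]), 'tool_rot': array([-3.118993  ,  1.56888242,  1.90020481]), 'force': array([ 0.38137195, -0.78009419, -0.09591109]), 'torque': array([ 0.02871342, -0.01317717, -0.00162182]), 'width': 85.44790982711571}
scene {'fx': 527.4560893359186, 'fy': 527.4560893359186, 'cx': 323.75596483915155, 'cy': 239.2466471155382, 'eye': array([1165.70228527,  356.19668075,  928.07913735]), 'orientation': array([ 7.61782503e-01, -1.06734030e-03,  2.28117142e+00])}
top {'fx': 549.9372836271841, 'fy': 549.9372836271841, 'cx': 318.2157608591705, 'cy': 237.71202205129762, 'eye': array([ 463.7437331 , -171.05517549, 1015.62590724]), 'orientation': array([ 0.12550558,  0.01306495, -1.54644683])}
wrist {'fx': 371.64829954431775, 'fy': 371.64829954431775, 'cx': 318.352920239838, 'cy': 234.39386164252767, 'eye': array([ 264.99962529, -596.2475358 ,  373.18767812]), 'orientation': array([-0.28766064,  0.00163329, -1.26376497])}
```

View pics/scene0.png

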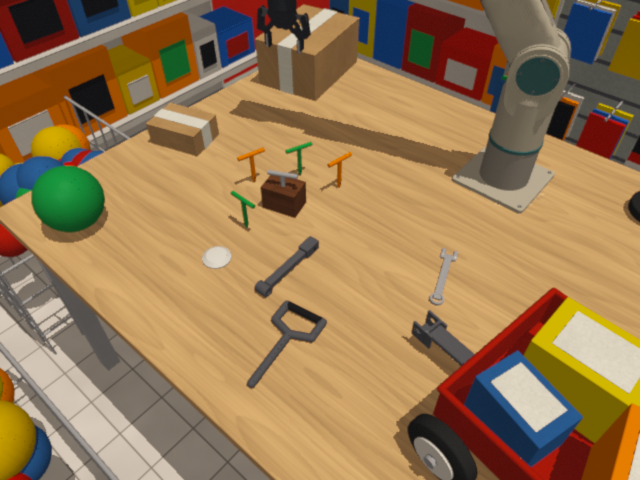

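View pics/top0.png

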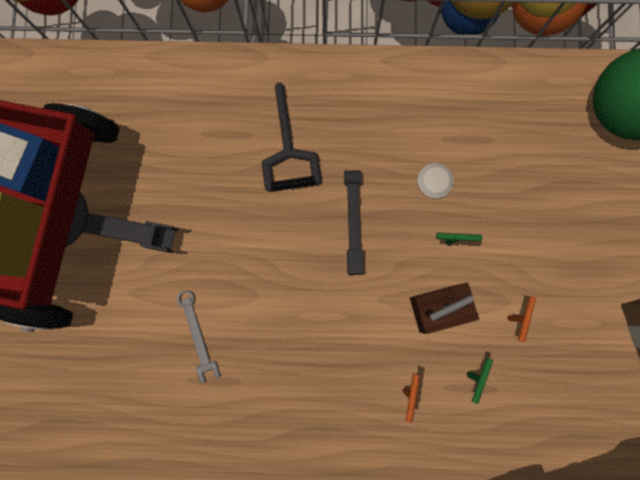

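View pics/wrist0.png

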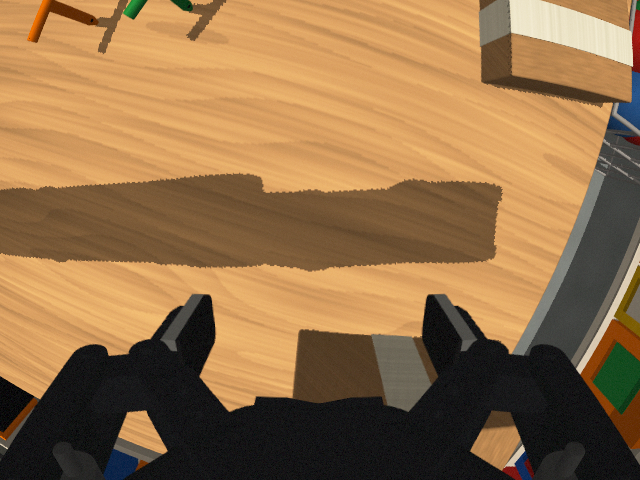

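```bash
cat > h.py <<'E'
import numpy as np, cv2
from scipy.spatial.transform import Rotation as R
def Rm(rpy): return R.from_euler('xyz',rpy).as_matrix()
def ray(p,u,v,fish=False):
    x=(u-p['cx'])/p['fx'];y=(v-p['cy'])/p['fy']
    if fish:
        r=np.hypot(x,y); s=np.sin(r)/r if r>1e-9 else 1
        d=np.array([x*s,-y*s,-np.cos(r)])
    else: d=np.array([x,-y,-1.])
    d=Rm(p['orientation'])@d
    return np.array(p['eye']),d/np.linalg.norm(d)
def onz(p,u,v,z,fish=False):
    e,d=ray(p,u,v,fish); return e+d*(z-e[2])/d[2]
def proj(p,P,fish=False):
    c=Rm(p['orientation']).T@(np.array(P)-p['eye']); x,y,z=c[0],-c[1],-c[2]
    if fish:
        r=np.hypot(x,y);t=np.arctan2(r,z);k=t/r if r>1e-9 else 1/z
        return p['cx']+p['fx']*x*k,p['cy']+p['fy']*y*k
    return p['cx']+p['fx']*x/z,p['cy']+p['fy']*y/z
def tri(*rs):
    A=np.zeros((3,3));b=np.zeros(3)
    for e,d in rs:
        M=np.eye(3)-np.outer(d,d);A+=M;b+=M@e
    return np.linalg.solve(A,b)
E
python3 - <<'E'
import cv2,numpy as np
t=cv2.imread('pics/top0.png');s=cv2.imread('pics/scene0.png')
def c(i,x,y,w,h,k): return cv2.resize(i[y:y+h,x:x+w],None,fx=k,fy=k,interpolation=cv2.INTER_CUBIC)
a=c(t,320,160,80,120,5);b=c(t,120,210,80,50,5);d=c(t,405,280,80,60,5)
out=np.zeros((600,800,3),np.uint8);out[:600,:400]=a;out[:250,400:]=b;out[250:550,400:]=d
cv2.imwrite('pics/ctop.png',np.clip(out*1.6,0,255))
a=c(s,245,230,80,70,5);b=c(s,400,305,80,50,5);d=c(s,255,160,60,60,5)
out=np.zeros((600,800,3),np.uint8);out[:350,:400]=a;out[:250,400:]=b;out[250:550,400:700]=d
cv2.imwrite('pics/cscene.png',np.clip(out*1.3,0,255))
E
```

```text
[ WARN:0@0.131] global loadsave.cpp:1063 imwrite_ Unsupported depth image for selected encoder is fallbacked to CV_8U.
```

View pics/ctop.png

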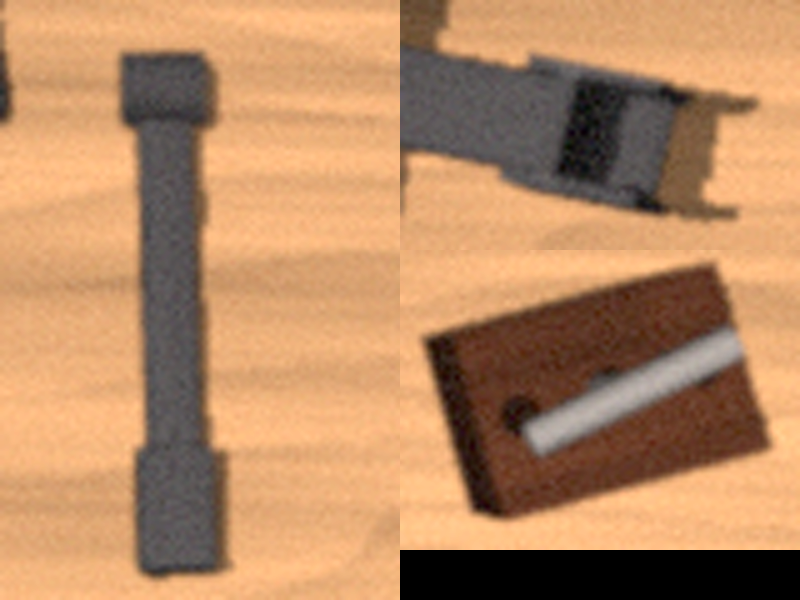

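View pics/cscene.png

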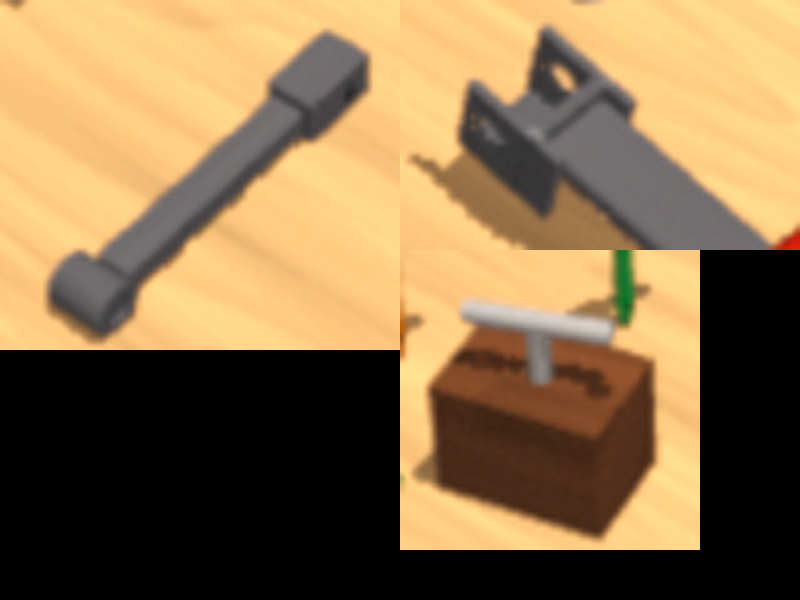

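```bash
cat > coarse.py <<'E'
from h import *
from cell import camera_params
T=camera_params('top');S=camera_params('scene')
t=cv2.imread('pics/top0.png')
def cr(ox,oy,x,y): return ox+x/5,oy+y/5
f=lambda u,v,z:onz(T,u,v,z)[:2].round(1)
# bar edges
print('eye end',f(*cr(320,160,165,53),20),'socket end',f(*cr(320,160,180,572),14))
print('tube mid', f(*cr(320,160,172,290),22))
print('eye from scene', onz(S,245+92/5,230+295/5,14)[:2].round(1),'sock',onz(S,245+330/5,230+85/5,14)[:2].round(1))
# yoke, cheek tops z=68
for n,x,y in (('c1back',530,60),('c1front',690,95),('c2back',505,175),('c2front',662,212)):
    print(n,f(*cr(120,210,x-400,y),68))
# handle in top z=102+6
a=np.array(f(*cr(405,280,130,440-250),105));b=np.array(f(*cr(405,280,340,345-250),105));print('handle ends',a,b,(a+b)/2,np.hypot(*(a-b)))
for x,y in ((425,340),(715,263),(770,448),(505,518)): print('blk',f(*cr(405,280,x-400,y-250),70))
for n,p,z in(('g1',(458,238),95),('o1',(527,318),95),('g2',(483,380),95),('o2',(412,398),95),('hub',(435,181),10),('sp1',(187,298),3),('sp2',(208,372),3),('pg1',(280,87),9),('pg2',(292,186),9)): print(n,f(*p,z))
E
python3 coarse.py
```

```text
eye end [ 715.7 -216.3] socket end [ 524.1 -225.2]
tube mid [ 626.6 -220.3]
eye from scene [ 705.2 -213.6] sock [ 542.9 -218. ]
c1back [603.8 146.3]
c1front [592.7  89.4]
c2back [563.2 152.5]
c2front [551.5  96.9]
handle ends [ 450.3 -343.9] [ 482.8 -412.6] [ 466.55 -378.25] 75.99960526213282
blk [ 482.6 -314.9]
blk [ 511.2 -413.7]
blk [ 449.1 -431.7]
blk [ 423.4 -342.1]
g1 [ 584.4 -391.3]
o1 [ 454.  -503.6]
g2 [ 352.3 -430.1]
o2 [ 320.7 -314.9]
hub [ 701.6 -369.7]
sp1 [474.1  83.5]
sp2 [342.4  38.3]
pg1 [879.3 -74.6]
pg2 [ 686.6 -103.5]
```

```bash
cat > st.py <<'E'
from h import *
from cell import ctrl,camera_params
def pose():
    s=ctrl.read_state(); return s,Rm(s['tool_rot']),np.array(s['eef_pos'])
def to(target,Rt=None):
    """print remaining shift in tool axes and rotvec in tool axes"""
    s,Rw,p=pose()
    d=Rw.T@(np.array(target)-p)
    w=R.from_matrix(Rw.T@Rt).as_rotvec() if Rt is not None else np.zeros(3)
    print('clk',round(s['clock'],2),'pos',p.round(1),'rem tool',d.round(1),'rot',w.round(4),'|d|',np.linalg.norm(d).round(1),'deg',np.degrees(np.linalg.norm(w)).round(1),'F',s['force'].round(1),'w',round(s['width'],1),'q',s['qpos'].round(2))
def down(jaw_az_deg,tilt=None):
    a=np.radians(jaw_az_deg); z=np.array([np.cos(a),np.sin(a),0]);x=np.array([0,0,-1.])
    y=np.cross(z,x); return np.column_stack([x,y,z])
E
python3 - <<'E'
from st import *
s,Rw,p=pose();print(Rw.round(3))
to([600,-220,140],down(92.7)); to([600,-220,140],down(-87.3))
E
```

```text
[[-0.     0.953  0.302]
 [ 0.001  0.302 -0.953]
 [-1.     0.    -0.001]]
clk 0.15 pos [ 196.2 -619.2  238.6] rem tool [  99.   505.5 -258.5] rot [-2.8819e+00 -3.0000e-04 -2.0000e-03] |d| 576.3 deg 165.1 F [-0.8 -0.7  1.1] w 85.5 q [ 1.2   0.63  0.04  1.52 -0.03  1.   -0.02]
clk 0.15 pos [ 196.2 -619.2  238.6] rem tool [  99.   505.5 -258.5] rot [ 2.596e-01 -1.400e-03  2.000e-04] |d| 576.3 deg 14.9 F [-0.8 -0.7  1.1] w 85.5 q [ 1.2   0.63  0.04  1.52 -0.03  1.   -0.02]
```

```bash
python3 -m handwheel '1 2 42 -21 0.02 0 0;1 2 42 -21 0.02 0 0;1 2 42 -21 0.02 0 0;1 2 42 -21 0.02 0 0;1 2 42 -21 0.02 0 0;1 2 42 -21 0.02 0 0;1 2 42 -21 0.02 0 0;1 2 42 -21 0.02 0 0;1 2 42 -21 0.02 0 0;1 2 42 -21 0.02 0 0'; python3 -c "
from st import *
to([600,-220,140],down(-87.3))"
```

```text
clock: 1.15
eef_pos: [565.7, -324.3, 212.8]
tool_rot: [-1.557, 1.562, -3.048]
force: [1.1, -0.7, 0.0]
width: 85.4
clk 1.15 pos [ 565.7 -324.3  212.8] rem tool [  72.4   43.2 -101.3] rot [0.0327 0.0003 0.009 ] |d| 131.8 deg 1.9 F [ 1.1 -0.7  0. ] w 85.4 q [ 0.41  0.66  0.11  1.53 -0.07  0.96 -0.95]
```

```bash
python3 -m handwheel '1 20 14 -33 0.01 0 0.003;1 24 14 -34 0.01 0 0.003;1 24 14 -34 0.01 0 0.003;1 0 0 0 0 0 0'
python3 - <<'E'
from st import *
from cell import get_image
to([600,-220,140],down(-87.3))
p=camera_params('wrist');import pickle;pickle.dump(p,open('w1.pkl','wb'))
cv2.imwrite('pics/w1.png',get_image('wrist'))
E
```

```text
clock: 1.55
eef_pos: [609.2, -207.5, 140.8]
tool_rot: [2.121, 1.564, 0.611]
force: [0.4, 0.8, 0.2]
width: 85.6
clk 1.55 pos [ 609.2 -207.5  140.8] rem tool [  0.7 -10.   11.9] rot [ 0.0134 -0.0036 -0.0058] |d| 15.6 deg 0.9 F [0.4 0.8 0.2] w 85.6 q [ 0.23  0.73  0.1   1.63 -0.1   0.78 -1.13]
```

View pics/w1.png

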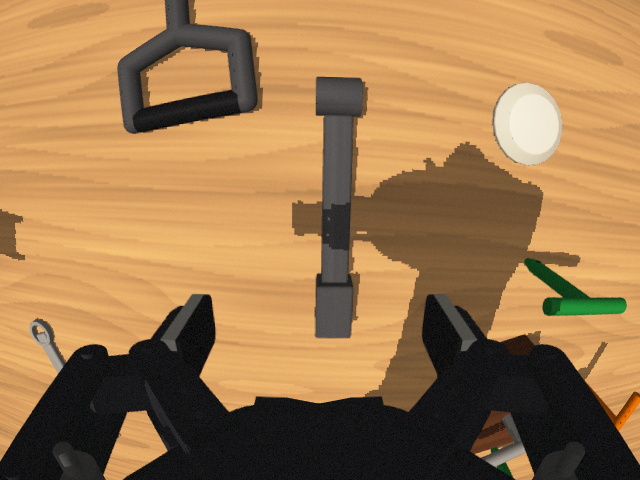

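Run:
```python
from st import *
import pickle
p=pickle.load(open('w1.pkl','rb'))
g=lambda u,v,z: onz(p,u,v,z,True)[:2].round(1)
for n,u,v,z in [('eye farL',317,79,14),('eye farR',362,81,14),('eyeL',317,97,28),('eyeR',362,99,28),('tubeL up',324.5,135,22),('tubeR up',353.5,135,22),('tubeL lo',322,262,22),('tubeR lo',349,262,22),('sock TL',318,277,28),('sock TR',352,277,28),('sock BL',316.5,336,28),('sock BR',351.5,336,28)]: print(n,g(u,v,z))
```

```text
eye farL [ 716.2 -198.4]
eye farR [ 717.2 -229.6]
eyeL [ 702.2 -199.3]
eyeR [ 703.  -228.9]
tubeL up [ 677.  -205.9]
tubeR up [ 678.4 -225.5]
tubeL lo [ 586.3 -209.9]
tubeR lo [ 587.5 -229.6]
sock TL [ 576.8 -207.6]
sock TR [ 578.3 -232.1]
sock BL [ 526.9 -209.4]
sock BR [ 528.3 -236.6]
```

```bash
python3 -c "
from st import *
to([619,-219,13],down(-87.4))"; python3 -m handwheel '1 0 10 12 0.012 -0.003 -0.006;1 40 0 0 0 0 0;1 40 0 0 0 0 0;1 30 0 0 0 0 0;1 0 0 0 0 0 0'; python3 -c "
from st import *
to([619,-219,13],down(-87.4))"
```

```text
clk 1.6 pos [ 609.1 -211.5  142.3] rem tool [129.4   8.5   8. ] rot [ 0.0125  0.0002 -0.0072] |d| 129.9 deg 0.8 F [ 1.  -0.7  0.1] w 85.3 q [ 0.23  0.73  0.1   1.63 -0.1   0.78 -1.13]
clock: 2.1
eef_pos: [621.4, -231.7, 32.7]
tool_rot: [0.494, 1.558, -1.035]
force: [-0.5, -0.4, -0.4]
width: 85.3
clk 2.1 pos [ 621.4 -231.7   32.7] rem tool [ 19.5  -2.  -13. ] rot [-0.0041  0.011  -0.0059] |d| 23.6 deg 0.8 F [-0.5 -0.4 -0.4] w 85.3 q [ 0.26  0.9   0.09  1.63 -0.11  0.61 -1.12]
```

```bash
python3 -m handwheel '1 0 -2 -13 0 0.01 -0.005;1 0 0 0 0 0 0'; python3 -c "
from st import *
to([619,-219,13],down(-87.4))"
```

```text
clock: 2.3
eef_pos: [619.0, -220.3, 34.5]
tool_rot: [0.836, 1.568, -0.696]
force: [0.8, -0.3, 0.3]
width: 85.2
clk 2.3 pos [ 619.  -220.3   34.5] rem tool [21.5  0.  -1.3] rot [-0.0067  0.0016 -0.0018] |d| 21.5 deg 0.4 F [ 0.8 -0.3  0.3] w 85.2 q [ 0.25  0.89  0.09  1.64 -0.12  0.62 -1.13]
```

```bash
python3 -m handwheel '1 21 0 -1 0 0 0;1 0 0 0 0 0 0;-1 0 0 0 0 0 0;-1 0 0 0 0 0 0;-1 0 0 0 0 0 0;-1 0 0 0 0 0 0;-1 0 0 0 0 0 0'; python3 -c "
from st import *
to([619,-219,13],down(-87.4))"
```

```text
clock: 3.0
eef_pos: [625.4, -221.5, 24.7]
tool_rot: [1.159, 1.552, -0.372]
force: [0.1, 1.4, -2.8]
width: 17.8
clk 3.0 pos [ 625.4 -221.5   24.7] rem tool [11.6 -6.5 -2.8] rot [-0.0062  0.0074 -0.0169] |d| 13.6 deg 1.1 F [ 0.1  1.4 -2.8] w 17.8 q [ 0.25  0.91  0.09  1.63 -0.12  0.59 -1.13]
```

Run:
```python
from st import *
from cell import get_image
to([619,-219,13],down(-87.4))
cv2.imwrite('pics/w2.png',get_image('wrist'))
to([619,-219,13],down(-87.4))
```

```text
clk 3.0 pos [ 625.4 -221.5   24.7] rem tool [11.6 -6.5 -2.8] rot [-0.0062  0.0074 -0.0169] |d| 13.6 deg 1.1 F [ 0.1  1.4 -2.8] w 17.8 q [ 0.25  0.91  0.09  1.63 -0.12  0.59 -1.13]
clk 3.05 pos [ 625.4 -221.6   24.5] rem tool [11.4 -6.5 -3. ] rot [-0.0063  0.0076 -0.0169] |d| 13.5 deg 1.1 F [-1.6  1.2  4.8] w 17.9 q [ 0.25  0.91  0.09  1.63 -0.12  0.58 -1.13]
```

View pics/w2.png

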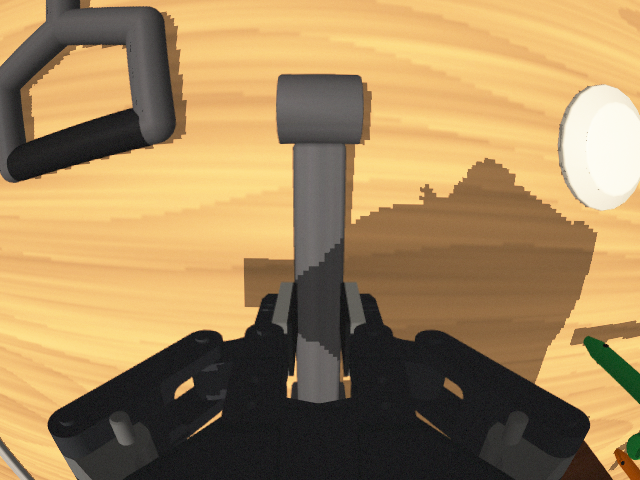

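```bash
python3 -m handwheel '1 0 0 0 0 0 0;1 0 0 0 0 0 0;1 0 0 0 0 0 0;1 11 -6 -3 -0.006 0.007 -0.017;1 0 0 0 0 0 0'; python3 -c "
from st import *
to([619,-219,13],down(-87.4))"
```

```text
clock: 3.55
eef_pos: [618.6, -219.2, 12.2]
tool_rot: [-1.324, 1.569, -2.85]
force: [-0.7, 0.3, -0.8]
width: 85.4
clk 3.55 pos [ 618.6 -219.2   12.2] rem tool [-0.8  0.4 -0.2] rot [0.     0.0005 0.002 ] |d| 0.9 deg 0.1 F [-0.7  0.3 -0.8] w 85.4 q [ 0.25  0.93  0.08  1.64 -0.12  0.58 -1.13]
```

```bash
python3 -m handwheel '-1 0 0 0 0 0 0;-1 0 0 0 0 0 0;-1 0 0 0 0 0 0;-1 0 0 0 0 0 0'; python3 -m handwheel '-1 0 0 0 0 0 0;-1 0 0 0 0 0 0'; python3 -c "
from st import *
to([619,-219,13],down(-87.4))"
```

```text
clock: 3.95
eef_pos: [618.3, -219.2, 11.3]
tool_rot: [-1.491, 1.568, -3.016]
force: [0.2, 1.1, 0.2]
width: 28.0
clock: 4.15
eef_pos: [618.6, -219.7, 11.8]
tool_rot: [-1.154, 1.568, -2.68]
force: [0.4, 0.3, -2.9]
width: 18.3
clk 4.15 pos [ 618.6 -219.7   11.8] rem tool [-1.2  0.4 -0.7] rot [-0.0002  0.001   0.0023] |d| 1.5 deg 0.1 F [ 0.4  0.3 -2.9] w 18.3 q [ 0.25  0.93  0.08  1.64 -0.12  0.58 -1.13]
```

```bash
python3 -m handwheel '-1 -20 0 0 0 0 0;-1 -40 0 0 0 0 0;-1 -40 0 0 0 0 0;-1 -20 0 0 0 0 0;-1 0 0 0 0 0 0'
python3 - <<'E'
from st import *
from cell import get_image
to([619,-219,130],down(-87.4))
import pickle;pickle.dump(camera_params('wrist'),open('w3.pkl','wb'))
cv2.imwrite('pics/w3.png',get_image('wrist'))
E
```

```text
clock: 4.65
eef_pos: [615.3, -217.4, 130.9]
tool_rot: [-1.882, 1.558, 2.876]
force: [0.2, -0.8, -4.1]
width: 18.7
clk 4.65 pos [ 615.3 -217.4  130.9] rem tool [0.8 3.6 1.7] rot [ 0.0001 -0.0039  0.0123] |d| 4.1 deg 0.7 F [ 0.2 -0.8 -4.1] w 18.7 q [ 0.23  0.76  0.11  1.59 -0.1   0.8  -1.14]
```

View pics/w3.png

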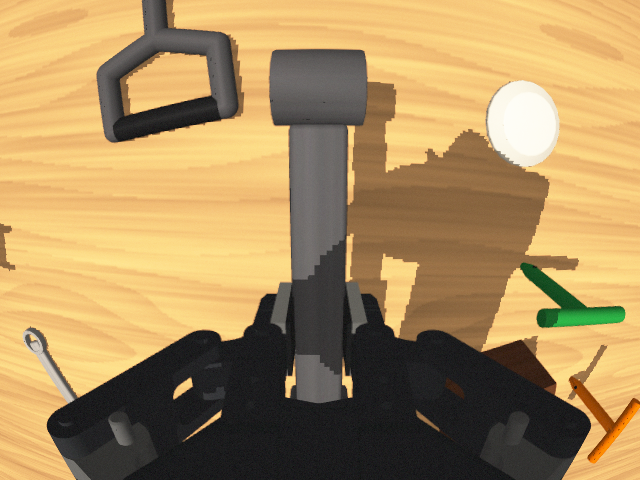

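```bash
python3 -m handwheel '-1 0 -7 -21 -0.146 0 0;-1 0 -4 -22 -0.146 0 0;-1 0 0 -22 -0.146 0 0;-1 0 3 -22 -0.146 0 0;-1 0 6 -21 -0.146 0 0;-1 0 9 -20 -0.146 0 0;-1 0 12 -19 -0.146 0 0;-1 0 14 -17 -0.146 0 0;-1 0 17 -14 -0.146 0 0;-1 0 0 0 0 0 0'
python3 - <<'E'
from st import *
from cell import get_image
to([545,-30,130],down(-12))
import pickle;pickle.dump(camera_params('wrist'),open('w4.pkl','wb'))
cv2.imwrite('pics/w4.png',get_image('wrist'))
E
```

```text
clock: 5.7
eef_pos: [524.9, -22.3, 112.0]
tool_rot: [3.078, 1.522, 2.907]
force: [-0.2, 0.4, -3.3]
width: 18.3
clk 5.7 pos [524.9 -22.3 112. ] rem tool [-19.1  -4.1  20.2] rot [ 0.0389 -0.0491 -0.0022] |d| 28.1 deg 3.6 F [-0.2  0.4 -3.3] w 18.3 q [ 0.16  0.67 -0.25  1.93  0.25  0.62 -0.42]
```

View pics/w4.png

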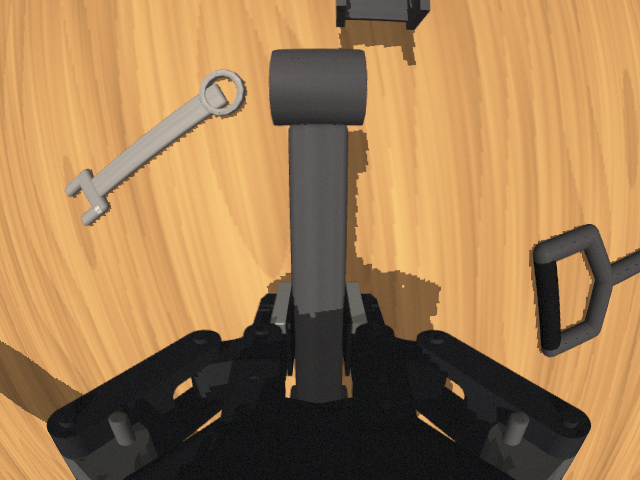

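```bash
python3 -m handwheel '-1 -20 15 20 0.038 -0.049 0;-1 -5 25 0 0 0 0;-1 0 0 0 0 0 0'
python3 - <<'E'
from st import *
from cell import get_image
to([545,-30,130],down(-12))
import pickle;pickle.dump(camera_params('wrist'),open('w5.pkl','wb'))
cv2.imwrite('pics/w5.png',get_image('wrist'))
E
```

```text
clock: 6.05
eef_pos: [552.6, 8.4, 132.0]
tool_rot: [-2.736, 1.565, -2.96]
force: [-0.8, 0.6, -4.6]
width: 18.7
clk 6.05 pos [552.6   8.4 132. ] rem tool [  2.1 -39.1   1.1] rot [-0.0149 -0.0053  0.0022] |d| 39.2 deg 0.9 F [-0.8  0.6 -4.6] w 18.7 q [ 0.08  0.65 -0.23  1.88  0.23  0.64 -0.51]
```

View pics/w5.png

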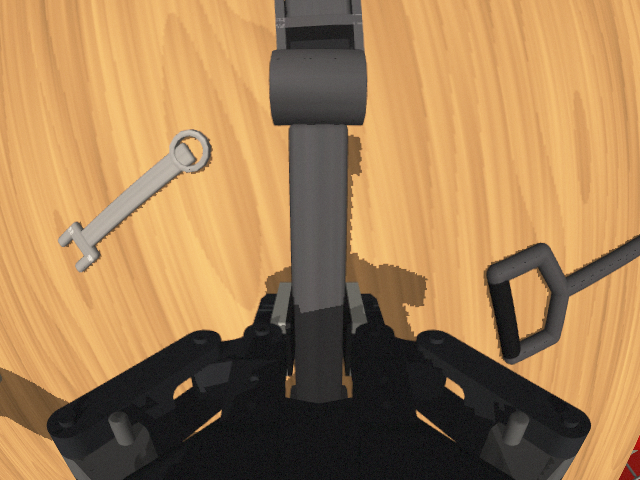

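Run:
```python
import cv2,numpy as np
i=cv2.imread('pics/w5.png')[0:130,250:390]
cv2.imwrite('pics/w5c.png',np.clip(cv2.resize(i,None,fx=5.5,fy=4.6,interpolation=cv2.INTER_CUBIC).astype(float)*1.8,0,255).astype(np.uint8))
```

```text
(no output)
```

View pics/w5c.png

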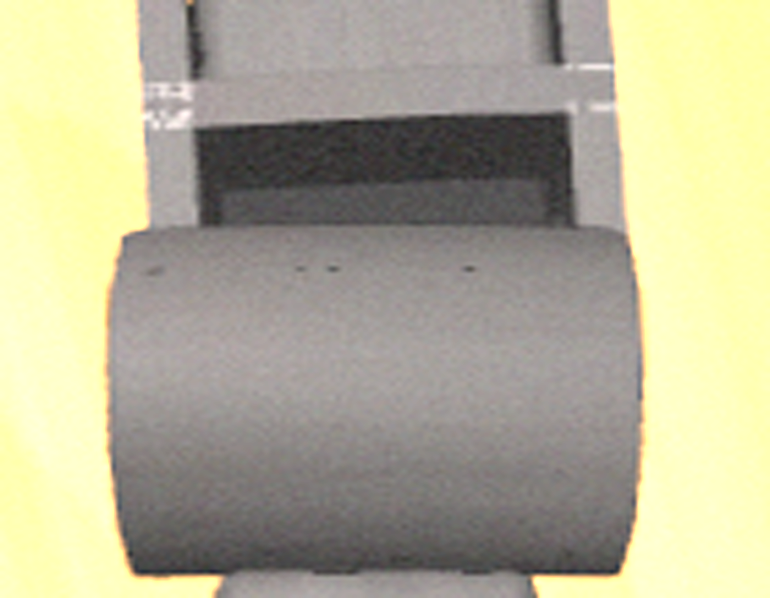

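Run:
```python
from st import *
import pickle
p=pickle.load(open('w5.pkl','rb'))
g=lambda x,y,z: onz(p,250+x/5.5,y/4.6,z,True)
L=g(195,128,68);Rr=g(570,112,68);d=Rr-L
print(L.round(1),Rr.round(1),np.linalg.norm(d).round(2),'az x',np.degrees(np.arctan2(d[1],d[0])).round(2))
Lb=g(140,2,68);Rb=g(612,2,68);Lf=g(150,225,68);Rf=g(625,225,68)
print([q.round(1) for q in(Lb,Rb,Lf,Rf)], 'az y L',np.degrees(np.arctan2(*(Lb-Lf)[[1,0]])),np.degrees(np.arctan2(*(Rb-Rf)[[1,0]])),'outer w',np.linalg.norm((Rf-Lf)))
ax=np.degrees(np.arctan2(d[1],d[0]))
for az in(ax,-12):
    a=np.radians(az);ux=np.array([np.cos(a),np.sin(a)]);uy=np.array([-np.sin(a),np.cos(a)])
    m=(L+Rr)[:2]/2; print('yoke',(m-14.5*uy).round(1))
# eye: edges of tube at silhouettes
# solve eye centre: left/right end at widest (row y~380), depth by 31 mm length
s,Rw,t=pose()
e,dl=ray(p,250+108/5.5,380/4.6,True);_,dr=ray(p,250+642/5.5,380/4.6,True)
for z in (128,130,132,134,136,138,140):
    a=onz(p,250+112/5.5,380/4.6,z,True);b=onz(p,250+640/5.5,380/4.6,z,True)
    c=(a+b)/2; print(z,np.linalg.norm(a-b).round(1),c.round(1),'in tool',(Rw.T@(c-t)).round(1))
```

```text
[563.6 137.3  68. ] [599.1 131.2  68. ] 36.0 az x -9.66
[array([561.9, 154.5,  68. ]), array([606.4, 144.2,  68. ]), array([556.8, 126.7,  68. ]), array([601.1, 116.6,  68. ])] az y L 79.6674531943439 79.17062566621313 outer w 45.4262302466994
yoke [578.9 120. ]
yoke [578.3 120.1]
128 35.2 [572.4  96.7 128. ] in tool [ 3.2 93.4 -0.8]
130 34.7 [572.4  96.5 130. ] in tool [ 1.2 93.1 -0.8]
132 34.2 [572.4  96.2 132. ] in tool [-0.8 92.9 -0.8]
134 33.7 [572.3  96.  134. ] in tool [-2.8 92.6 -0.8]
136 33.2 [572.3  95.8 136. ] in tool [-4.8 92.4 -0.8]
138 32.7 [572.2  95.5 138. ] in tool [-6.8 92.1 -0.8]
140 32.2 [572.2  95.3 140. ] in tool [-8.8 91.9 -0.8]
```

Run:
```python
from st import *
import pickle
p=pickle.load(open('w5.pkl','rb'))
s,Rw,t=pose()
u=250+375/5.5
e,a=ray(p,u,228/4.6,True);_,b=ray(p,u,577/4.6,True)
h=np.arccos(a@b)/2;D=14/np.sin(h);m=(a+b);m/=np.linalg.norm(m)
c=e+m*D;print(np.degrees(h),D,c.round(1),(Rw.T@(c-t)).round(1),(Rw.T@(e-t)).round(1))
```

```text
5.848278782325029 137.3969174590267 [571.9  94.4 129.9] [ 1.3 91.  -0.9] [-135.2   75.9   -0.8]
```

```bash
cat > bar.py <<'E'
from st import *
import sys
Y=np.array([578.8,120.,0]);az=np.radians(-10.2)
ux=np.array([np.cos(az),np.sin(az),0]);uy=np.array([-np.sin(az),np.cos(az),0]);uz=np.array([0,0,1.])
EYE=np.array([-2,89.5,-0.9])
def go(y,z,tilt=0.19,x=0):
    xt=uy*np.sin(tilt)-uz*np.cos(tilt);yt=uy*np.cos(tilt)+uz*np.sin(tilt);Rt=np.column_stack([xt,yt,ux])
    eye=Y+ux*x+uy*y+uz*z
    to(eye-Rt@EYE,Rt)
    s,Rw,p=pose();c=p+Rw@EYE-Y;print('eye now (x,y,z yoke)',(c@ux).round(1),(c@uy).round(1),c[2].round(1))
if __name__=='__main__': go(*map(float,sys.argv[1:]))
E
python3 bar.py -6 92
```

```text
clk 6.1 pos [552.3   5.5 131.7] rem tool [58.4 24.4  5.9] rot [-0.0488 -0.001   0.1947] |d| 63.5 deg 11.5 F [ 0.5 -0.7 -3.9] w 18.4 q [ 0.08  0.65 -0.23  1.88  0.23  0.64 -0.51]
eye now (x,y,z yoke) -2.4 -27.9 133.2
```

```bash
python3 -m handwheel '-1 10 5 3 -0.025 0 0.1;-1 20 4 3 -0.024 0 0.095;-1 20 5 0 0 0 0;-1 0 0 0 0 0 0'; python3 bar.py -6 92
```

```text
clock: 6.5
eef_pos: [560.5, 16.8, 78.2]
tool_rot: [1.597, 1.379, 1.412]
force: [-0.9, 0.8, -3.4]
width: 18.4
clk 6.5 pos [560.5  16.8  78.2] rem tool [ 7.2 10.2  0.6] rot [-0.0077 -0.0036 -0.0015] |d| 12.5 deg 0.5 F [-0.9  0.8 -3.4] w 18.4 q [ 0.28  0.76 -0.38  1.92  0.15  0.48 -0.32]
eye now (x,y,z yoke) 0.0 -17.4 97.2
```

```bash
python3 -m handwheel '-1 7 10 0 -0.007 -0.003 0;-1 0 0 0 0 0 0'; python3 bar.py -6 92
python3 - <<'E'
from st import *
from cell import get_image
import pickle;pickle.dump((camera_params('wrist'),pose()),open('w6.pkl','wb'))
i=get_image('wrist');cv2.imwrite('pics/w6.png',i)
cv2.imwrite('pics/w6c.png',cv2.resize(i[0:180,220:420],None,fx=3.3,fy=3.3,interpolation=cv2.INTER_CUBIC))
E
```

```text
clock: 6.7
eef_pos: [561.9, 25.5, 72.0]
tool_rot: [1.585, 1.382, 1.403]
force: [-0.0, 1.3, -2.9]
width: 18.8
clk 6.7 pos [561.9  25.5  72. ] rem tool [-0.6  2.7  0.8] rot [-0.0043 -0.0019  0.0011] |d| 2.9 deg 0.3 F [-0.   1.3 -2.9] w 18.8 q [ 0.26  0.77 -0.37  1.92  0.15  0.46 -0.33]
eye now (x,y,z yoke) -0.4 -8.5 90.8
```

View pics/w6c.png

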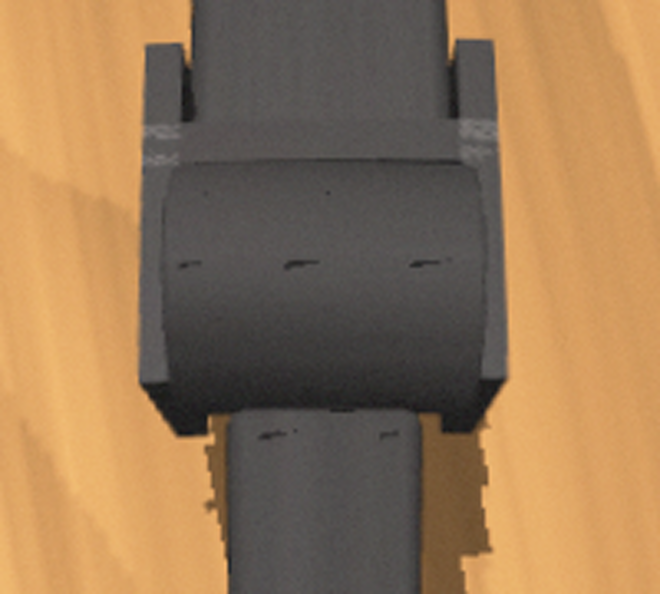

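```bash
python3 bar.py -6 52|head -1;  python3 -m handwheel '-1 20 -3 0 0 0 0;-1 18 -2 0 0 0 0;-1 0 0 0 0 0 0'; python3 bar.py -6 52
```

```text
clk 6.75 pos [562.2  24.   72.4] rem tool [39.3 -3.5  0.3] rot [-0.0051 -0.0009  0.0025] |d| 39.4 deg 0.3 F [ 0.4 -0.5 -3.1] w 18.9 q [ 0.26  0.77 -0.37  1.92  0.15  0.46 -0.33]
clock: 7.05
eef_pos: [565.5, 26.6, 39.3]
tool_rot: [1.535, 1.386, 1.357]
force: [-2.1, -0.7, -4.2]
width: 18.6
clk 7.05 pos [565.5  26.6  39.3] rem tool [ 6.2 -0.4 -2.6] rot [0.001  0.0065 0.005 ] |d| 6.7 deg 0.5 F [-2.1 -0.7 -4.2] w 18.6 q [ 0.23  0.82 -0.34  1.93  0.17  0.39 -0.34]
eye now (x,y,z yoke) 2.4 -6.6 57.7
```

```bash
python3 -m handwheel '-1 4 -1 -2.5 0 0.005 0.004;-1 0 0 0 0 0 0'; python3 bar.py -6 50
```

```text
clock: 7.25
eef_pos: [565.6, 27.9, 37.5]
tool_rot: [1.53, 1.381, 1.356]
force: [-1.2, -1.0, -2.9]
width: 18.7
clk 7.25 pos [565.6  27.9  37.5] rem tool [ 6.1 -1.7 -2.5] rot [0.004  0.007  0.0003] |d| 6.9 deg 0.5 F [-1.2 -1.  -2.9] w 18.7 q [ 0.23  0.82 -0.34  1.93  0.17  0.38 -0.34]
eye now (x,y,z yoke) 2.1 -5.4 56.3
```

```bash
python3 -m handwheel '-1 5 -1 -2.5 0 0.005 0;-1 3 -1 -1 0 0 0;-1 0 0 0 0 0 0'; python3 bar.py -6 50;python3 - <<'E'
from st import *
from cell import get_image
i=get_image('wrist');cv2.imwrite('pics/w7.png',i)
cv2.imwrite('pics/w7c.png',cv2.resize(i[0:180,220:420],None,fx=3.3,fy=3.3,interpolation=cv2.INTER_CUBIC))
E
```

```text
clock: 7.55
eef_pos: [565.9, 30.3, 31.9]
tool_rot: [1.515, 1.377, 1.343]
force: [-1.3, -0.8, 0.7]
width: 18.6
clk 7.55 pos [565.9  30.3  31.9] rem tool [ 0.1 -3.  -2.3] rot [ 0.0068  0.0096 -0.0031] |d| 3.8 deg 0.7 F [-1.3 -0.8  0.7] w 18.6 q [ 0.23  0.83 -0.34  1.93  0.18  0.37 -0.34]
eye now (x,y,z yoke) 1.7 -3.1 51.0
```

View pics/w7c.png

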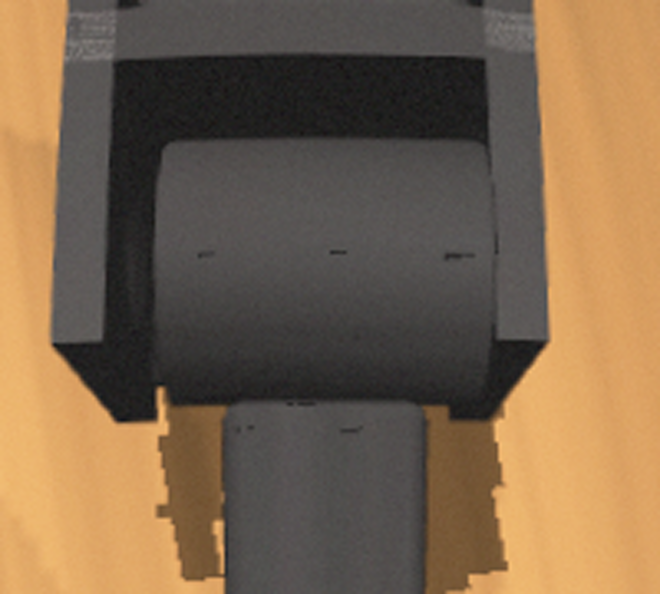

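```bash
python3 -m handwheel '-1 0 0 -4 0.006 0.008 0;-1 3 4 -1 0 0 0;-1 0 3 0 0 0 0;-1 0 0 0 0 0 0'; python3 bar.py 0 48
```

```text
clock: 8.0
eef_pos: [562.8, 35.3, 29.8]
tool_rot: [1.557, 1.381, 1.376]
force: [1.7, 0.5, 1.7]
width: 18.6
clk 8.0 pos [562.8  35.3  29.8] rem tool [ 0.4 -1.4  1.7] rot [-0.0026  0.0031  0.0004] |d| 2.2 deg 0.2 F [1.7 0.5 1.7] w 18.6 q [ 0.22  0.84 -0.34  1.94  0.17  0.36 -0.35]
eye now (x,y,z yoke) -1.4 1.3 48.6
```

```bash
python3 -m handwheel '-1 2 3 1 -0.002 0 0;-1 1 3 0 0 0 0;-1 0 0 0 0 0 0'; python3 bar.py 0 48
python3 - <<'E'
from st import *
from cell import get_image
i=get_image('wrist');cv2.imwrite('pics/w8.png',i)
cv2.imwrite('pics/w8c.png',cv2.resize(i[0:180,220:420],None,fx=3.3,fy=3.3,interpolation=cv2.INTER_CUBIC))
E
```

```text
clock: 8.3
eef_pos: [563.2, 35.8, 28.8]
tool_rot: [1.572, 1.389, 1.389]
force: [1.7, 2.2, 2.8]
width: 18.6
clk 8.3 pos [563.2  35.8  28.8] rem tool [-0.7 -1.8  1.4] rot [-0.0045  0.0006  0.0086] |d| 2.4 deg 0.6 F [1.7 2.2 2.8] w 18.6 q [ 0.2   0.84 -0.33  1.93  0.17  0.37 -0.36]
eye now (x,y,z yoke) -1.0 2.1 46.9
```

View pics/w8c.png

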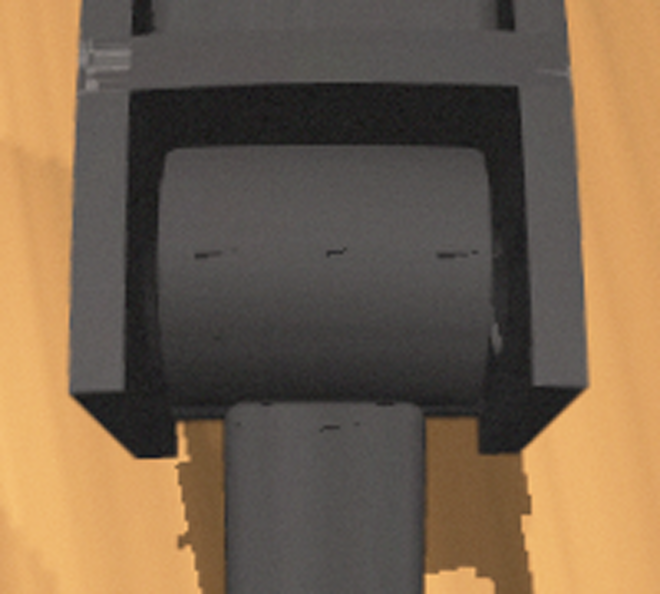

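```bash
python3 -m handwheel '-1 1 5 0 -0.004 0 0.005;-1 1 6 0 0 0 0'; python3 bar.py 0 48;python3 -m handwheel '-1 1 6 0 0 0 0;-1 1 6 0 0 0 0'; python3 bar.py 0 48
```

```text
clock: 8.55
eef_pos: [563.2, 36.1, 28.6]
tool_rot: [1.586, 1.398, 1.401]
force: [-4.2, -17.0, 13.2]
width: 18.7
clk 8.55 pos [563.2  36.1  28.6] rem tool [-0.9 -2.1  1.4] rot [-0.0072 -0.0013  0.0168] |d| 2.7 deg 1.1 F [ -4.2 -17.   13.2] w 18.7 q [ 0.19  0.84 -0.32  1.93  0.17  0.38 -0.37]
eye now (x,y,z yoke) -0.7 2.5 46.0
clock: 8.75
eef_pos: [563.2, 36.1, 28.5]
tool_rot: [1.606, 1.413, 1.415]
force: [-2.7, -15.2, 12.2]
width: 18.3
clk 8.75 pos [563.2  36.1  28.5] rem tool [-1.  -2.   1.4] rot [-0.0132 -0.0032  0.0319] |d| 2.6 deg 2.0 F [ -2.7 -15.2  12.2] w 18.3 q [ 0.17  0.83 -0.3   1.92  0.17  0.38 -0.38]
eye now (x,y,z yoke) -0.2 2.7 44.6
```

```bash
python3 -m handwheel '-1 2 4 0 -0.008 0 0.02;-1 3 4 0 -0.005 0 0.02;-1 2 4 0 0 0 0.01'; python3 bar.py 0 48;python3 - <<'E'
from st import *
from cell import get_image
i=get_image('scene');cv2.imwrite('pics/s9.png',i)
cv2.imwrite('pics/s9c.png',cv2.resize(i[240:390,290:490],None,fx=4,fy=4,interpolation=cv2.INTER_CUBIC))
E
```

```text
clock: 9.05
eef_pos: [563.5, 36.3, 28.0]
tool_rot: [1.597, 1.378, 1.412]
force: [-3.7, -11.1, 15.2]
width: 18.7
clk 9.05 pos [563.5  36.3  28. ] rem tool [-1.6 -2.2  1.2] rot [-0.007  -0.0038 -0.0025] |d| 2.9 deg 0.5 F [ -3.7 -11.1  15.2] w 18.7 q [ 0.22  0.84 -0.34  1.93  0.17  0.37 -0.35]
eye now (x,y,z yoke) -0.5 2.4 47.1
```

View pics/s9c.png

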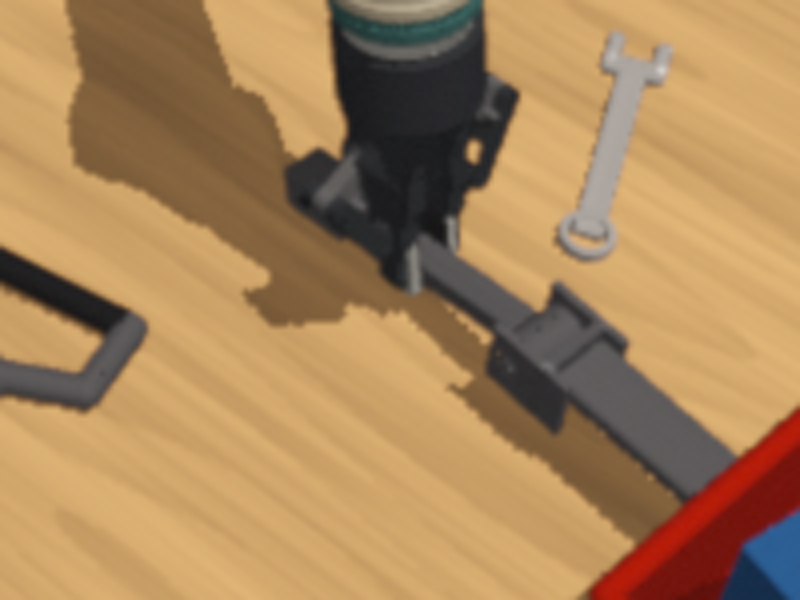

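Contact on web and floor. Release and look.

```bash
python3 -m handwheel '1 0 0 0 0 0 0;1 0 0 0 0 0 0;1 0 0 0 0 0 0;1 0 0 0 0 0 0;1 -30 0 0 0 0 0;1 -45 0 0 0 0 0;1 -45 0 0 0 0 0;1 0 0 0 0 0 0'
python3 - <<'E'
from st import *
from cell import get_image
import pickle;pickle.dump((camera_params('wrist'),pose()),open('w10.pkl','wb'))
i=get_image('wrist');cv2.imwrite('pics/w10.png',i)
cv2.imwrite('pics/w10c.png',cv2.resize(i[0:350,220:420],None,fx=4,fy=1.7,interpolation=cv2.INTER_CUBIC))
E
```

```text
clock: 9.9
eef_pos: [557.1, 18.4, 145.7]
tool_rot: [1.651, 1.373, 1.471]
force: [0.7, -0.1, 0.2]
width: 85.3
```

View pics/w10.png

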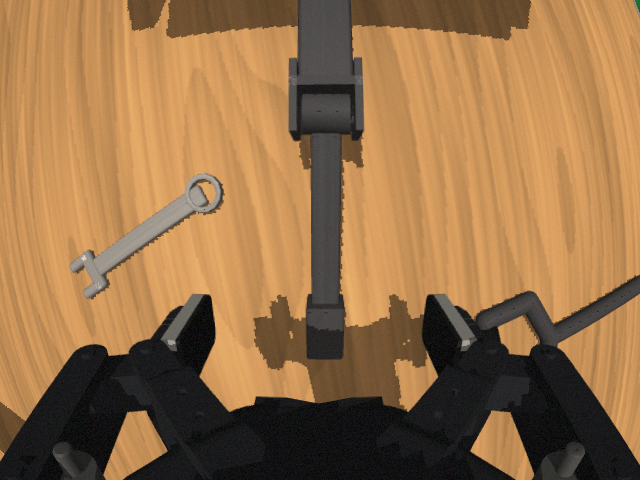

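```bash
python3 -c "
from st import *
to([500,-330,200],down(25.3))
s,Rw,p=pose();print((Rw.T@np.array([0,0,1])).round(2))"
```

```text
clk 9.95 pos [555.4  18.9 143.5] rem tool [-124.6 -335.3    6.2] rot [-0.6198  0.042  -0.1965] |d| 357.7 deg 37.3 F [-0.1  0.2 -0.6] w 85.6 q [ 0.32  0.66 -0.44  1.88  0.11  0.63 -0.3 ]
[-0.98  0.2  -0.02]
```

```bash
python3 -m handwheel '1 -14 -30 0 -0.06 0.01 -0.1;1 -14 -34 -2 -0.06 0.01 -0.1;1 -7 -36 -5 -0.06 0.01 0;1 -7 -35 -7 -0.06 0.01 0;1 -7 -35 -10 -0.06 0 0;1 0 -34 -12 -0.06 0 0;1 0 -33 -14 -0.06 0 0;1 0 -32 -16 -0.06 0 0;1 0 -31 -18 -0.06 0 0;1 0 -30 -19 -0.06 0 0'; python3 -m handwheel '1 0 0 0 0 0 0'
python3 - <<'E'
from st import *
from cell import get_image
to([466.5,-378,200],down(25.3))
import pickle;pickle.dump((camera_params('wrist'),pose()),open('w11.pkl','wb'))
i=get_image('wrist');cv2.imwrite('pics/w11.png',i)
E
```

```text
clock: 10.95
eef_pos: [487.5, -324.2, 174.7]
tool_rot: [2.554, 1.502, 3.03]
force: [0.8, 0.5, -0.1]
width: 85.3
clock: 11.05
eef_pos: [484.6, -330.0, 172.4]
tool_rot: [2.583, 1.498, 3.053]
force: [0.3, 0.6, -0.7]
width: 85.3
clk 11.05 pos [ 484.6 -330.   172.4] rem tool [-26.5 -33.5 -39.6] rot [ 0.0283 -0.0619 -0.0374] |d| 58.2 deg 4.4 F [ 0.3  0.6 -0.7] w 85.3 q [ 0.82  0.69 -0.48  1.7   0.4   0.93  0.64]
```

View pics/w11.png

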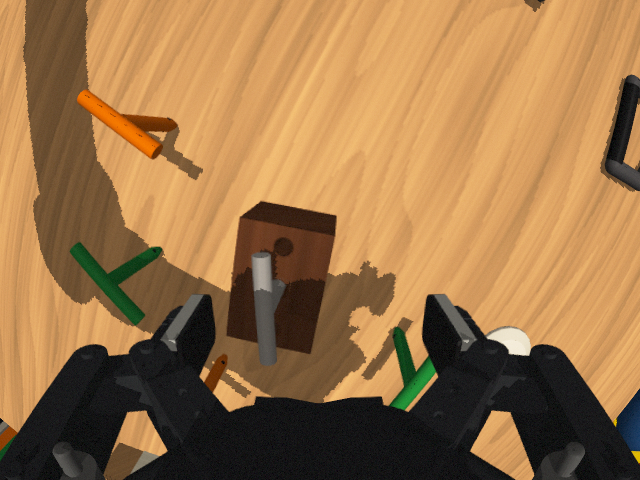

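Run:
```python
from st import *
import pickle
p,_=pickle.load(open('w11.pkl','rb'))
g=lambda u,v,z: onz(p,u,v,z,True)
a=g(261.5,255,104);b=g(268,363,104)
print(a.round(1),b.round(1),((a+b)/2).round(1),np.linalg.norm(a-b),np.degrees(np.arctan2(*(a-b)[[1,0]])))
c=[g(*q,70)[:2].round(1) for q in((241,216),(336,215),(311,353),(227,336))];print(c)
```

```text
[ 450.2 -344.6  104. ] [ 484.7 -412.3  104. ] [ 467.5 -378.5  104. ] 75.98422736862521 117.00485189898846
[array([ 424.1, -339.5]), array([ 480.7, -309.2]), array([ 513.4, -411.2]), array([ 450.8, -430.8])]
```

```bash
python3 -m handwheel '1 -15 -30 -38 0.012 -0.06 -0.037;1 0 0 0 0 0 0;1 0 0 0 0 0 0'; python3 -c "
from st import *
to([467.2,-378.4,150],down(26.2))"
```

```text
clock: 11.4
eef_pos: [469.1, -362.8, 184.3]
tool_rot: [1.192, 1.56, 1.657]
force: [-0.3, 0.5, -0.8]
width: 85.5
clk 11.4 pos [ 469.1 -362.8  184.3] rem tool [ 34.1 -13.5  -8.8] rot [ 0.0078  0.0041 -0.0105] |d| 37.7 deg 0.8 F [-0.3  0.5 -0.8] w 85.5 q [ 0.93  0.66 -0.51  1.72  0.39  0.87  0.72]
```

```bash
python3 -m handwheel '1 30 -13 -9 0.008 0.004 -0.01;1 0 0 0 0 0 0;1 0 0 0 0 0 0'; python3 -c "
from st import *
to([467.2,-378.4,95],down(26.2))"
```

```text
clock: 11.7
eef_pos: [468.8, -373.4, 152.9]
tool_rot: [1.486, 1.567, 1.949]
force: [0.6, -0.5, 0.6]
width: 85.5
clk 11.7 pos [ 468.8 -373.4  152.9] rem tool [57.8 -4.  -3.7] rot [ 0.0053  0.0003 -0.0036] |d| 58.1 deg 0.4 F [ 0.6 -0.5  0.6] w 85.5 q [ 0.92  0.7  -0.48  1.74  0.42  0.81  0.71]
```

```bash
python3 -m handwheel '1 28 -4 -4 0.005 0 -0.003;1 28 -3 -2 0 0 0;1 0 0 0 0 0 0'; python3 -c "
from st import *
to([467.2,-378.4,95],down(26.2))"
```

```text
clock: 12.0
eef_pos: [471.1, -378.0, 98.8]
tool_rot: [-0.278, 1.567, 0.186]
force: [-1.1, -0.3, 0.6]
width: 85.6
clk 12.0 pos [ 471.1 -378.    98.8] rem tool [ 3.7  1.4 -3.7] rot [0.0071 0.004  0.0011] |d| 5.5 deg 0.5 F [-1.1 -0.3  0.6] w 85.6 q [ 0.9   0.78 -0.44  1.76  0.47  0.71  0.67]
```

```bash
python3 -m handwheel '1 2 1 -5 0.005 0.003 0;1 1 0 -1 0 0 0;-1 0 0 0 0 0 0;-1 0 0 0 0 0 0;-1 0 0 0 0 0 0;-1 0 0 0 0 0 0;-1 0 0 0 0 0 0'; python3 -c "
from st import *
to([467.2,-378.4,95],down(26.2))"
```

```text
clock: 12.7
eef_pos: [469.5, -378.5, 102.2]
tool_rot: [-0.919, 1.561, -0.456]
force: [-0.4, 0.7, -0.2]
width: 12.5
clk 12.7 pos [ 469.5 -378.5  102.2] rem tool [ 7.2  1.2 -2. ] rot [0.0052 0.0058 0.0076] |d| 7.6 deg 0.6 F [-0.4  0.7 -0.2] w 12.5 q [ 0.9   0.77 -0.44  1.77  0.47  0.7   0.67]
```

```bash
python3 -m handwheel '-1 -15 0 -1 0 0 0;-1 -25 0 0 0 0 0;-1 -25 0 0 0 0 0;-1 -25 0 0 0 0 0;-1 -20 0 0 0 0 0;-1 0 0 0 0 0 0'
python3 - <<'E'
from st import *
from cell import get_image
to([467.2,-378.4,205],down(26.2))
import pickle;pickle.dump((camera_params('wrist'),pose()),open('w12.pkl','wb'))
i=get_image('wrist');cv2.imwrite('pics/w12.png',i)
E
```

```text
clock: 13.3
eef_pos: [467.6, -378.2, 219.4]
tool_rot: [-0.794, 1.561, -0.331]
force: [-0.1, -0.0, -2.1]
width: 9.7
clk 13.3 pos [ 467.6 -378.2  219.4] rem tool [14.4  0.1 -0.5] rot [0.0058 0.007  0.0071] |d| 14.4 deg 0.7 F [-0.1 -0.  -2.1] w 9.7 q [ 0.96  0.62 -0.52  1.68  0.37  0.93  0.76]
```

View pics/w12.png

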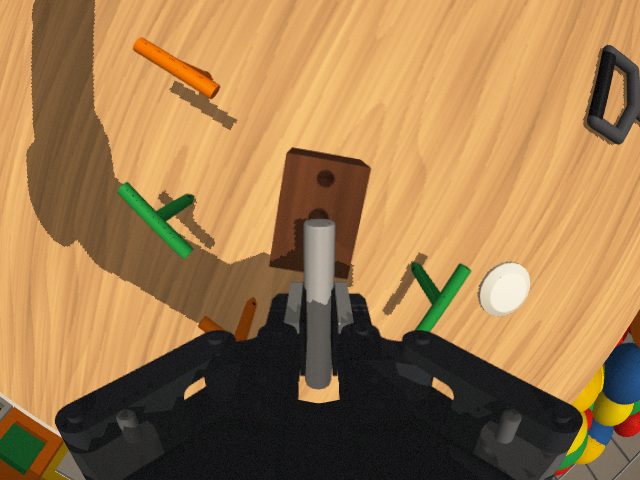

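```bash
python3 -m handwheel '-1 0 26 17 -0.115 0 0;-1 0 23 20 -0.115 0 0;-1 0 21 23 -0.115 0 0;-1 0 18 25 -0.115 0 0;-1 0 15 27 -0.115 0 0;-1 0 12 29 -0.115 0 0;-1 0 8 30 -0.115 0 0;-1 0 5 30 -0.115 0 0;-1 0 0 0 0 0 0'; python3 -c "
from st import *
to([500,-130,200],down(79))"
```

```text
clock: 14.25
eef_pos: [490.4, -124.3, 208.0]
tool_rot: [1.295, 1.562, 2.712]
force: [0.2, 0.5, -1.3]
width: 9.6
clk 14.25 pos [ 490.4 -124.3  208. ] rem tool [  7.9 -10.4  -4.2] rot [ 0.0387  0.0024 -0.009 ] |d| 13.7 deg 2.3 F [ 0.2  0.5 -1.3] w 9.6 q [ 0.72  0.58 -0.79  1.93  0.53  0.87  1.07]
```

```bash
python3 -m handwheel '-1 0 0 0 0 0.148 0;-1 0 0 0 0 0.148 0;-1 0 0 0 0 0.148 0;-1 0 0 0 0 0.148 0;-1 0 0 0 0 0 0'; python3 -c "
from st import *
to([500,-130,200],down(79));s,Rw,p=pose();print(Rw.round(2))"
```

```text
clock: 14.75
eef_pos: [486.9, -132.9, 203.6]
tool_rot: [3.119, 0.971, -1.759]
force: [0.0, 1.0, -1.8]
width: 9.4
clk 14.75 pos [ 486.9 -132.9  203.6] rem tool [  0.  -12.4   6.1] rot [ 0.0251 -0.5996 -0.0056] |d| 13.9 deg 34.4 F [ 0.   1.  -1.8] w 9.4 q [ 0.16  0.63 -0.49  1.95  0.9   1.17  0.52]
[[-0.11 -0.99  0.13]
 [-0.55  0.17  0.81]
 [-0.83  0.01 -0.56]]
```

Tracks well; continue.

```bash
python3 -m handwheel '-1 0 0 0 0 0.148 0;-1 0 0 0 0 0.148 0;-1 0 0 0 0 0.148 0;-1 0 0 0 0 0.148 0;-1 0 0 0 0 0 0'; python3 -c "
from st import *
s,Rw,p=pose();print(p,Rw.round(2),s['qpos'].round(2))"
```

```text
clock: 15.25
eef_pos: [484.0, -142.6, 200.8]
tool_rot: [3.122, 0.373, -1.768]
force: [-0.9, 0.7, -1.3]
width: 9.2
[ 484.01131544 -142.57784883  200.81256371] [[-0.18 -0.98  0.05]
 [-0.91  0.19  0.36]
 [-0.36  0.02 -0.93]] [-0.17  0.92 -0.28  1.88  1.03  1.57  0.22]
```

Run:
```python
from st import *
from cell import get_image
i=get_image('scene');cv2.imwrite('pics/s13.png',i)
cv2.imwrite('pics/s13c.png',cv2.resize(i[130:330,270:520],None,fx=3,fy=3,interpolation=cv2.INTER_CUBIC))
```

```text
(no output)
```

View pics/s13c.png

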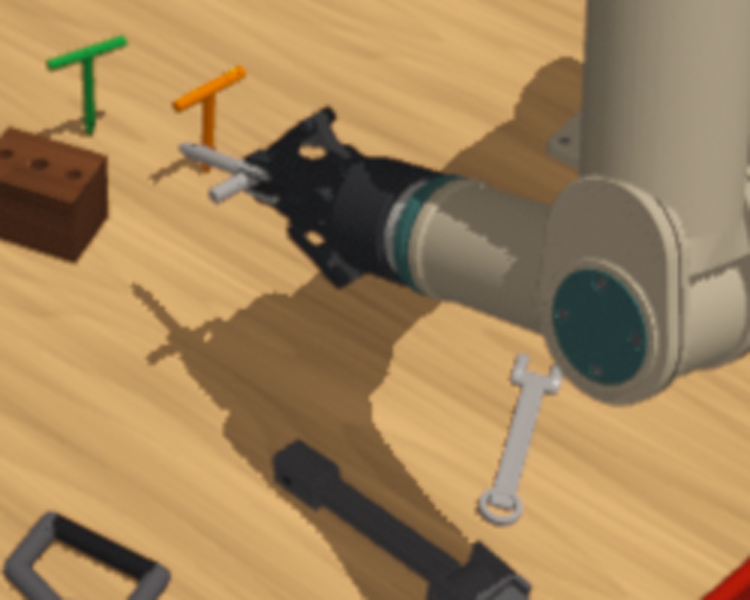

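```bash
python3 -c "
from st import *
s,Rw,p=pose();to([490,-200,80],Rw);print((Rw.T@[0,0,-1]).round(2))
to([490,-200,40],Rw)"
```

```text
clk 15.3 pos [ 484.3 -144.   203.2] rem tool [ 95.1 -18.1  94.7] rot [0. 0. 0.] |d| 135.4 deg 0.0 F [-0.2 -0.  -0.7] w 9.5 q [-0.17  0.91 -0.28  1.88  1.03  1.57  0.22]
[ 0.37 -0.01  0.93]
clk 15.3 pos [ 484.3 -144.   203.2] rem tool [109.7 -18.7 131.9] rot [0. 0. 0.] |d| 172.6 deg 0.0 F [-0.2 -0.  -0.7] w 9.5 q [-0.17  0.91 -0.28  1.88  1.03  1.57  0.22]
```

```bash
python3 -m handwheel '-1 30 -6 25 0 0 0;-1 30 -6 25 0 0 0;-1 30 -6 25 0 0 0;-1 5 0 20 0 0 0;-1 0 0 0 0 0 0'; python3 -c "
from st import *
s,Rw,p=pose();to([490,-200,40],Rw);print(Rw[:,0].round(2),Rw[:,1].round(2))"
```

```text
clock: 15.8
eef_pos: [491.0, -210.6, 82.3]
tool_rot: [3.14, 0.402, -1.787]
force: [0.2, 0.5, -0.8]
width: 9.5
clk 15.8 pos [ 491.  -210.6   82.3] rem tool [ 7.2  3.1 42.9] rot [0. 0. 0.] |d| 43.6 deg 0.0 F [ 0.2  0.5 -0.8] w 9.5 q [-0.08  1.1  -0.22  1.86  1.17  1.42  0.1 ]
[-0.2  -0.9  -0.39] [-0.98  0.21  0.  ]
```

```bash
python3 -m handwheel '-1 7 0 18 0 0 0;-1 5 0 14 0 0 0;-1 0 0 0 0 0 0'
python3 - <<'E'
from st import *
from cell import get_image
s,Rw,p=pose();to([490,-200,40],Rw);print(Rw[:,0].round(2))
i=get_image('scene');cv2.imwrite('pics/s14.png',i)
cv2.imwrite('pics/s14c.png',cv2.resize(i[130:330,250:500],None,fx=3,fy=3,interpolation=cv2.INTER_CUBIC))
E
```

```text
clock: 16.1
eef_pos: [492.1, -214.0, 53.5]
tool_rot: [-3.135, 0.409, -1.794]
force: [-0.7, 0.6, -0.8]
width: 10.1
clk 16.1 pos [ 492.1 -214.    53.5] rem tool [-6.7  5.3 17.5] rot [0. 0. 0.] |d| 19.5 deg 0.0 F [-0.7  0.6 -0.8] w 10.1 q [-0.07  1.15 -0.22  1.84  1.18  1.4   0.07]
[-0.2  -0.89 -0.4 ]
```

View pics/s14c.png

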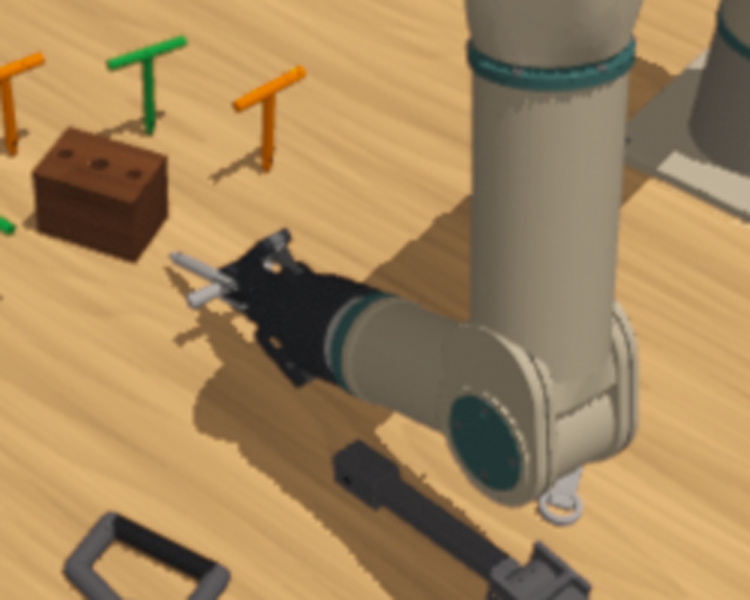

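```bash
python3 -m handwheel '-1 3 0 8 0 0 0;-1 2 0 5 0 0 0;-1 0 0 0 0 0 0'; python3 -c "
from st import *
s,Rw,p=pose();to([490,-200,40],Rw);print(Rw[:,0].round(2))"
```

```text
clock: 16.45
eef_pos: [493.8, -213.7, 42.4]
tool_rot: [-3.129, 0.41, -1.793]
force: [-0.1, 0.0, -0.8]
width: 9.4
clk 16.45 pos [ 493.8 -213.7   42.4] rem tool [-10.5   6.8   7.2] rot [0. 0. 0.] |d| 14.4 deg 0.0 F [-0.1  0.  -0.8] w 9.4 q [-0.07  1.17 -0.21  1.83  1.19  1.4   0.06]
[-0.2  -0.89 -0.4 ]
```

```bash
python3 -m handwheel '-1 1 0 6 0 0.06 0;-1 0 0 0 0 0 0;-0.55 0 0 0 0 0 0;-0.5 0 0 0 0 0 0;-0.5 0 0 0 0 0 0;-0.5 -15 0 0 0 0 0;-0.5 -25 0 0 0 0 0;-0.5 -25 0 0 0 0 0;-0.5 0 0 0 0 0 0'
python3 - <<'E'
from st import *
from cell import get_image
s,Rw,p=pose();to([490,-200,40],Rw);print(Rw[:,0].round(2))
i=get_image('scene');cv2.imwrite('pics/s15.png',i)
cv2.imwrite('pics/s15c.png',cv2.resize(i[130:330,250:500],None,fx=3,fy=3,interpolation=cv2.INTER_CUBIC))
E
```

```text
clock: 17.35
eef_pos: [508.9, -149.7, 64.6]
tool_rot: [-3.127, 0.349, -1.794]
force: [-0.3, -0.4, -0.5]
width: 21.3
clk 17.35 pos [ 508.9 -149.7   64.6] rem tool [58.5  7.4  4.8] rot [0. 0. 0.] |d| 59.1 deg 0.0 F [-0.3 -0.4 -0.5] w 21.3 q [-0.18  1.18 -0.23  1.74  1.09  1.52  0.09]
[-0.21 -0.92 -0.34]
```

View pics/s15c.png

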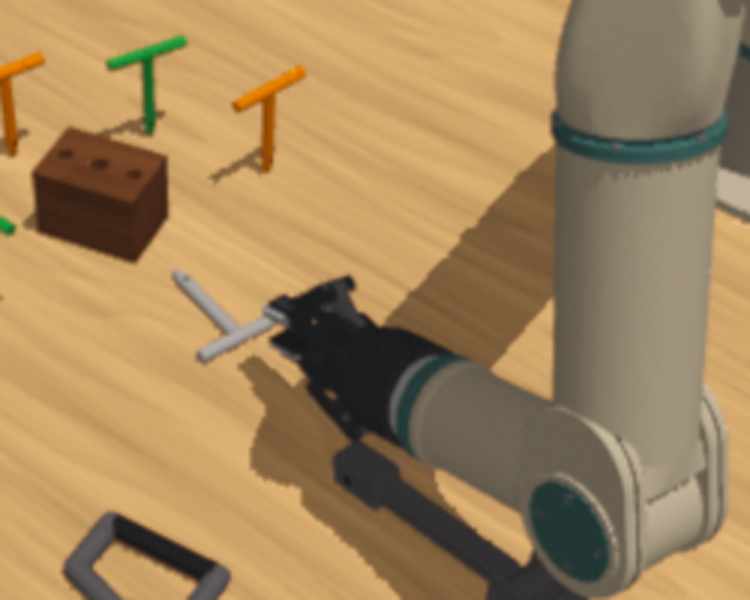

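```bash
python3 -m handwheel '-0.5 -16 0 -42 0 0 0;-0.5 -16 0 -42 0 0 0;0 0 0 -40 0 -0.14 0;1 0 0 -15 0 -0.148 0;1 0 0 0 0 -0.148 0;1 0 0 0 0 -0.148 0;1 0 0 0 0 -0.148 0;1 0 0 0 0 -0.148 0;1 0 0 0 0 -0.148 0;1 0 0 0 0 -0.148 0'; python3 -c "
from st import *
to([480,-270,150],down(79))"
```

```text
clock: 18.4
eef_pos: [497.7, -172.4, 209.1]
tool_rot: [-2.94, 1.533, -1.592]
force: [0.0, -0.1, -0.7]
width: 85.6
clk 18.4 pos [ 497.7 -172.4  209.1] rem tool [ 62.8  -3.9 -96.8] rot [-0.031  -0.0374  0.0071] |d| 115.5 deg 2.8 F [ 0.  -0.1 -0.7] w 85.6 q [ 0.74  0.58 -0.73  1.89  0.55  0.87  1.07]
```

```bash
python3 -m handwheel '1 5 0 -10 -0.148 -0.035 0;1 5 0 -10 -0.148 0 0;1 5 0 -10 -0.148 0 0;1 5 0 -10 -0.148 0 0;1 5 -5 -10 -0.148 0 0;1 5 -5 -5 -0.148 0 0;1 0 0 0 -0.148 0 0;1 0 0 0 -0.148 0 0;1 0 0 0 -0.148 0 0;1 0 0 0 -0.148 0 0'
python3 - <<'E'
from st import *
from cell import get_image
to([490,-235,150],down(169))
import pickle;pickle.dump((camera_params('wrist'),pose()),open('w16.pkl','wb'))
i=get_image('wrist');cv2.imwrite('pics/w16.png',i)
E
```

```text
clock: 19.4
eef_pos: [494.0, -244.9, 174.9]
tool_rot: [0.987, 1.547, -2.456]
force: [0.5, 0.1, 0.1]
width: 85.5
clk 19.4 pos [ 494.  -244.9  174.9] rem tool [24.8 -8.8  6.4] rot [-0.1097  0.0141 -0.0191] |d| 27.1 deg 6.4 F [0.5 0.1 0.1] w 85.5 q [ 1.03  0.81 -1.08  1.84  0.85  1.06  2.44]
```

View pics/w16.png

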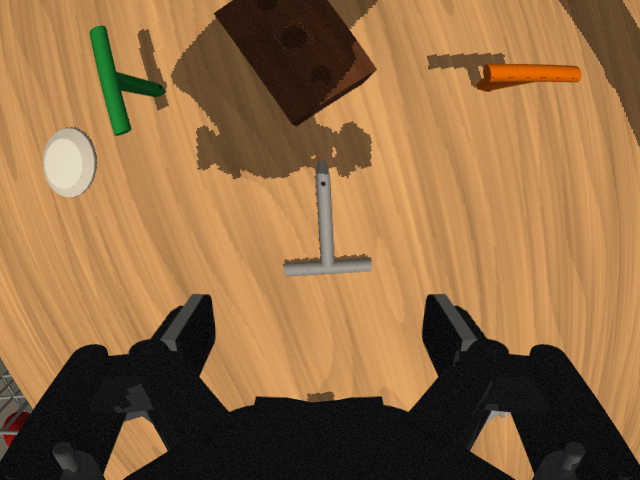

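Run:
```python
from st import *
import pickle
p,_=pickle.load(open('w16.pkl','rb'))
g=lambda u,v,z=6: onz(p,u,v,z,True)
a=g(285,269);b=g(371,264.5);t=g(322,163);h=(a+b)/2;d=t-h
print(a.round(1),b.round(1),np.linalg.norm(a-b),h.round(1),t.round(1),np.linalg.norm(d),np.degrees(np.arctan2(d[1],d[0])))
for u,v in((327.5,250),(325,200)): print(g(u,v).round(1))
```

```text
[ 533.3 -208.1    6. ] [ 460.  -189.3    6. ] 75.68169113138617 [ 496.7 -198.7    6. ] [ 475.2 -286.3    6. ] 90.22288372479129 -103.75234527276504
[ 492.7 -213.7    6. ]
[ 482.  -256.1    6. ]
```

```bash
python3 -c "
from st import *
to([491.8,-218.1,60],down(166))";  python3 -m handwheel '1 0 0 0 -0.028 0.007 -0.009;1 0 0 0 -0.028 0.007 -0.009'; python3 -c "
from st import *
to([491.8,-218.1,60],down(166))"
```

```text
clk 19.45 pos [ 493.7 -245.2  174.4] rem tool [114.  -27.5   8.1] rot [-0.0525  0.0145 -0.0191] |d| 117.6 deg 3.3 F [-0.4 -0.3 -1.4] w 85.5 q [ 1.03  0.81 -1.08  1.84  0.85  1.06  2.44]
clock: 19.65
eef_pos: [491.6, -246.2, 173.5]
tool_rot: [0.593, 1.567, -2.793]
force: [-0.4, 0.7, 0.2]
width: 85.5
clk 19.65 pos [ 491.6 -246.2  173.5] rem tool [113.5 -27.6   6.2] rot [ 0.0001  0.0034 -0.0023] |d| 116.9 deg 0.2 F [-0.4  0.7  0.2] w 85.5 q [ 1.06  0.82 -1.11  1.85  0.86  1.05  2.5 ]
```

```bash
python3 -m handwheel '1 35 -14 6 0 0.003 0;1 40 -14 0 0 0 0;1 25 0 0 0 0 0;1 0 0 0 0 0 0;1 0 0 0 0 0 0'; python3 -c "
from st import *
to([491.8,-218.1,10],down(166))"
```

```text
clock: 20.15
eef_pos: [490.3, -221.2, 71.3]
tool_rot: [1.569, 1.565, -1.83]
force: [-0.5, 1.0, 0.9]
width: 85.6
clk 20.15 pos [ 490.3 -221.2   71.3] rem tool [61.3 -3.7 -0.7] rot [-0.0127  0.0001 -0.0062] |d| 61.4 deg 0.8 F [-0.5  1.   0.9] w 85.6 q [ 0.95  0.93 -0.96  1.95  1.05  0.87  2.28]
```

```bash
python3 -m handwheel '1 25 -3 -1 -0.012 0 -0.006;1 25 0 0 0 0 0;1 8 0 0 0 0 0'; python3 -c "
from st import *
to([491.8,-218.1,10],down(166))"
```

```text
clock: 20.45
eef_pos: [495.5, -221.4, 17.3]
tool_rot: [2.888, 1.561, -0.504]
force: [-0.9, 0.2, 0.4]
width: 85.0
clk 20.45 pos [ 495.5 -221.4   17.3] rem tool [ 7.2 -2.3  4.4] rot [-0.0056 -0.0091 -0.0024] |d| 8.8 deg 0.6 F [-0.9  0.2  0.4] w 85.0 q [ 0.91  1.01 -0.89  1.96  1.16  0.8   2.21]
```

```bash
python3 -m handwheel '1 4 -2 4 -0.005 -0.009 0;1 3 0 2 0 0 0;1 2 0 0 0 0 0'; python3 -c "
from st import *
to([491.8,-218.1,10],down(166))"
```

```text
clock: 20.75
eef_pos: [491.3, -218.7, 10.7]
tool_rot: [2.358, 1.566, -1.03]
force: [0.4, -0.4, -0.6]
width: 85.0
clk 20.75 pos [ 491.3 -218.7   10.7] rem tool [ 0.7 -0.7 -0.3] rot [-0.0023 -0.0031 -0.0031] |d| 1.0 deg 0.3 F [ 0.4 -0.4 -0.6] w 85.0 q [ 0.9   1.01 -0.88  1.97  1.18  0.79  2.2 ]
```

```bash
python3 -m handwheel '-1 0 0 0 0 0 0;-1 0 0 0 0 0 0;-1 0 0 0 0 0 0;-1 0 0 0 0 0 0;-1 0 0 0 0 0 0;-1 0 0 0 0 0 0;-1 0 0 0 0 0 0'; python3 -c "
from st import *
to([491.8,-218.1,10],down(166))"
```

```text
clock: 21.45
eef_pos: [492.6, -219.3, 13.0]
tool_rot: [2.612, 1.563, -0.776]
force: [-0.6, -0.3, -1.0]
width: 9.1
clk 21.45 pos [ 492.6 -219.3   13. ] rem tool [ 3.  -0.9  1.1] rot [-0.0026 -0.0066 -0.0039] |d| 3.3 deg 0.5 F [-0.6 -0.3 -1. ] w 9.1 q [ 0.9   1.01 -0.88  1.97  1.17  0.79  2.2 ]
```

```bash
python3 -m handwheel '-0.4 0 0 0 0 0 0;-0.4 4 -1 1 0 -0.006 0;-0.4 2 0 0 0 0 0;-0.4 1 0 0 0 0 0'; python3 -c "
from st import *
to([491.8,-218.1,8],down(166))"
```

```text
clock: 21.85
eef_pos: [492.0, -217.9, 7.9]
tool_rot: [1.649, 1.565, -1.74]
force: [-4.4, 0.2, 14.9]
width: 25.5
clk 21.85 pos [ 492.  -217.9    7.9] rem tool [-0.1  0.2  0.1] rot [-0.0027 -0.0005 -0.0061] |d| 0.3 deg 0.4 F [-4.4  0.2 14.9] w 25.5 q [ 0.9   1.02 -0.88  1.97  1.18  0.8   2.19]
```

```bash
python3 -m handwheel '-0.4 -1.5 0 0 0 0 0;-0.7 0 0 0 0 0 0;-1 0 0 0 0 0 0;-1 0 0 0 0 0 0;-1 0 0 0 0 0 0'; python3 -c "
from st import *
to([491.8,-218.1,8],down(166))"
```

```text
clock: 22.35
eef_pos: [492.1, -217.7, 9.7]
tool_rot: [1.636, 1.564, -1.752]
force: [-0.4, -0.8, 3.5]
width: 9.3
clk 22.35 pos [ 492.1 -217.7    9.7] rem tool [1.7 0.4 0.2] rot [-0.0023 -0.0004 -0.0068] |d| 1.8 deg 0.4 F [-0.4 -0.8  3.5] w 9.3 q [ 0.9   1.02 -0.88  1.96  1.18  0.8   2.19]
```

```bash
python3 -m handwheel '-1 -15 0 0 0 0 0;-1 -35 0 0 0 0 0;-1 -40 0 0 0 0 0;-1 -20 0 0 0 0 0;-1 0 0 0 0 0 0'
python3 - <<'E'
from st import *
from cell import get_image
to([491.8,-218.1,120],down(166))
import pickle;pickle.dump((camera_params('wrist'),pose()),open('w17.pkl','wb'))
i=get_image('wrist');cv2.imwrite('pics/w17.png',i)
E
```

```text
clock: 22.85
eef_pos: [490.3, -216.4, 119.2]
tool_rot: [0.547, 1.563, -2.841]
force: [0.5, -0.1, -1.3]
width: 9.3
clk 22.85 pos [ 490.3 -216.4  119.2] rem tool [-0.8  1.3 -1.9] rot [-0.0024  0.007  -0.0043] |d| 2.4 deg 0.5 F [ 0.5 -0.1 -1.3] w 9.3 q [ 0.98  0.87 -1.03  1.92  0.94  0.95  2.36]
```

View pics/w17.png

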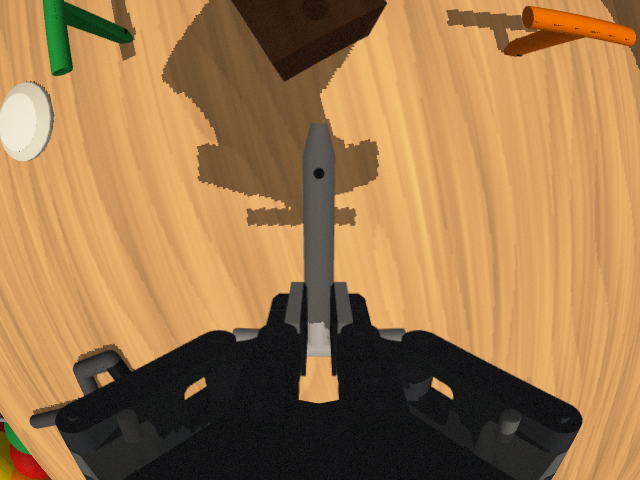

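```bash
python3 - <<'E'
from st import *
import pickle
p,(s,Rw,t)=pickle.load(open('w17.pkl','rb'))
for dz in(2,3.7,5):
    q=onz(p,319,123.5,t[2]-dz,True);print(dz,(Rw.T@(q-t)).round(1))
    q=onz(p,318.5,280,t[2]-dz,True);print(dz,(Rw.T@(q-t)).round(1))
E
python3 -m handwheel '-1 -4 -35 -14 0.149 0 0;-1 -4 -37 -8 0.149 0 0;-1 -4 -38 -3 0.149 0 0;-1 -4 -38 3 0.149 0 0;-1 -4 -37 9 0.149 0 0;-1 -4 -35 14 0.149 0 0;-1 -4 -33 19 0.149 0 0;-1 -4 -29 24 0.149 0 0;-1 -4 -26 28 0.149 0 0;-1 0 -21 32 0.149 0 0'; python3 -c "
from st import *
to([708.7,96.6,150],down(79.8))"
```

```text
2 [ 2.3 72.4  0.6]
2 [ 2.1 11.4  0.4]
3.7 [ 4.  72.4  0.6]
3.7 [ 3.7 10.7  0.4]
5 [ 5.3 72.4  0.6]
5 [ 5.  10.1  0.4]
clock: 23.9
eef_pos: [704.1, 90.1, 122.3]
tool_rot: [2.052, 1.526, -2.841]
force: [1.0, 0.3, -1.4]
width: 9.0
clk 23.9 pos [704.1  90.1 122.3] rem tool [-28.   -2.2   6.7] rot [-0.0026 -0.0208 -0.0401] |d| 28.8 deg 2.6 F [ 1.   0.3 -1.4] w 9.0 q [ 0.14  0.94 -0.64  1.36  0.58  1.08  0.8 ]
```

```bash
python3 -m handwheel '-1 0 0 4 0 -0.02 -0.04;-1 0 0 0 0 0 0'
python3 - <<'E'
from st import *
from cell import get_image
to([708.7,96.6,120],down(79.8))
import pickle;pickle.dump((camera_params('wrist'),pose()),open('w18.pkl','wb'))
i=get_image('wrist');cv2.imwrite('pics/w18.png',i)
E
```

```text
clock: 24.1
eef_pos: [704.8, 102.7, 116.7]
tool_rot: [1.118, 1.568, 2.513]
force: [0.0, -0.7, -2.6]
width: 9.4
clk 24.1 pos [704.8 102.7 116.7] rem tool [-3.3 -4.9 -5.3] rot [ 0.0024  0.0014 -0.0028] |d| 7.9 deg 0.2 F [ 0.  -0.7 -2.6] w 9.4 q [ 0.14  0.93 -0.63  1.41  0.59  1.    0.77]
```

View pics/w18.png

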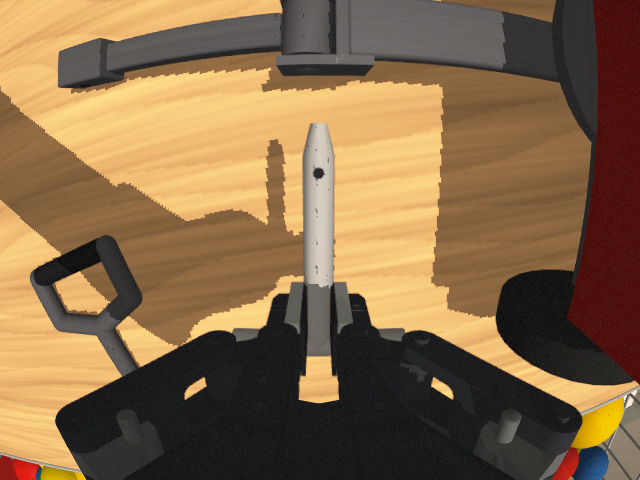

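Run:
```python
import cv2,numpy as np
i=cv2.imread('pics/w18.png')[0:130,250:410]
cv2.imwrite('pics/w18c.png',np.clip(cv2.resize(i,None,fx=5,fy=4.6,interpolation=cv2.INTER_CUBIC).astype(float)*1.3,0,255).astype(np.uint8))
```

```text
(no output)
```

View pics/w18c.png

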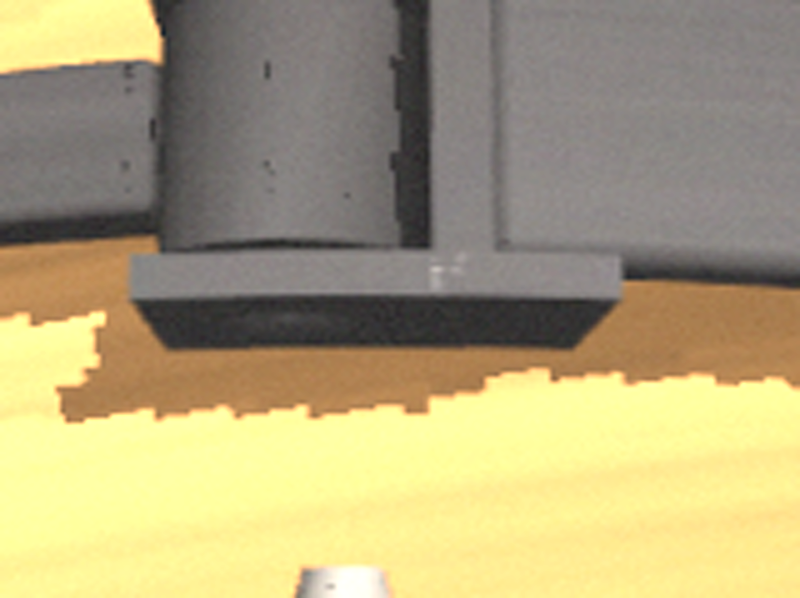

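Run:
```python
from st import *
import pickle
p,(s,Rw,t)=pickle.load(open('w18.pkl','rb'))
g=lambda x,y,z: onz(p,250+x/5,y/4.6,z,True)
a=g(130,300,68);b=g(622,297,68);d=b-a;L=np.linalg.norm(d);uy=d/L;ux=np.array([uy[1],-uy[0],0])
print(a.round(1),b.round(1),L,'az y',np.degrees(np.arctan2(d[1],d[0])))
Y=a+uy*15*L/48-ux*23;print('yoke',Y.round(1), 'from b', (b-33*uy-ux*23).round(1))
w=g(430,245,68);print('web y',(w-Y)@uy)
# eye: bisector of tangent rays projected in plane perp ux
e,r1=ray(p,250+163/5,200/4.6,True);_,r2=ray(p,250+400/5,200/4.6,True)
P=lambda r:np.array([r@uy,r[2]])/np.hypot(r@uy,r[2])
q1,q2=P(r1),P(r2);h=np.arccos(q1@q2)/2;m=q1+q2;m/=np.linalg.norm(m)
o=np.array([(e-Y)@uy,e[2]]);
print('eye by width',(o+m*14/np.sin(h)).round(1),'at z=48: y',(o+m*(48-o[1])/m[1]).round(1))
tip=t+Rw@np.array([4,72.4,.6]);print('tip yoke', ((tip-Y)@ux).round(1),((tip-Y)@uy).round(1),tip[2].round(1))
```

```text
[599.  101.9  68. ] [606.8 149.2  68. ] 47.936494687550116 az y 80.69189375125201
yoke [578.7 120.4  68. ] from b [578.7 120.3  68. ]
web y 14.240940076243735
eye by width [-1.2 28. ] at z=48: y [-0.7 48. ]
tip yoke 54.8 4.5 112.9
```

```bash
cat > pin.py <<'E'
from st import *
import sys
Y=np.array([578.7,120.2,0]);az=np.radians(-9.8)
ux=np.array([np.cos(az),np.sin(az),0]);uy=np.array([-np.sin(az),np.cos(az),0]);uz=np.array([0,0,1.])
TIP=np.array([3.8,72.4,.5])
def go(x,y=0,z=48):
    Rt=np.column_stack([-uz,-ux,uy])
    to(Y+ux*x+uy*y+uz*z-Rt@TIP,Rt)
    s,Rw,p=pose();c=p+Rw@TIP-Y;print('tip (yoke)',(c@ux).round(1),(c@uy).round(1),c[2].round(1),'Fyoke',(s['force']@ux).round(1),(s['force']@uy).round(1),s['force'][2].round(1))
if __name__=='__main__': go(*map(float,sys.argv[1:]))
E
python3 pin.py 42; python3 -m handwheel '-1 20 3 -4 -0.005 0 0;-1 25 3 0 0 0 0;-1 15 0 0 0 0 0'; python3 pin.py 42
```

```text
clk 24.15 pos [704.8 103.3 116.6] rem tool [64.8 12.5 -5.6] rot [-0.0042  0.0027 -0.0036] |d| 66.3 deg 0.4 F [ 1.3  0.4 -1.5] w 9.4 q [ 0.14  0.93 -0.64  1.41  0.59  1.    0.77]
tip (yoke) 54.7 5.6 113.1 Fyoke 1.2 0.6 -1.5
clock: 24.45
eef_pos: [698.3, 96.7, 54.0]
tool_rot: [1.833, 1.567, -3.051]
force: [0.1, -0.8, -2.1]
width: 9.0
clk 24.45 pos [698.3  96.7  54. ] rem tool [2.2 7.4 2.3] rot [-0.0007 -0.0011 -0.004 ] |d| 8.1 deg 0.2 F [ 0.1 -0.8 -2.1] w 9.0 q [ 0.13  0.99 -0.6   1.46  0.64  0.9   0.73]
tip (yoke) 49.4 -2.3 50.4 Fyoke 0.2 -0.8 -2.1
```

```bash
python3 -m handwheel '-1 2 6 3 0 0 -0.004;-1 0.5 6 0 0 0 0;-1 0 0 0 0 0 0'; python3 pin.py 36
python3 - <<'E'
from st import *
from cell import get_image
import pickle;pickle.dump((camera_params('wrist'),pose()),open('w19.pkl','wb'))
i=get_image('wrist');cv2.imwrite('pics/w19.png',i)
cv2.imwrite('pics/w19c.png',np.clip(cv2.resize(i[0:200,230:430],None,fx=3,fy=3,interpolation=cv2.INTER_CUBIC).astype(float)*1.3,0,255).astype(np.uint8))
E
```

```text
clock: 24.75
eef_pos: [684.2, 98.6, 47.9]
tool_rot: [2.29, 1.563, -2.597]
force: [0.5, -0.2, -1.0]
width: 9.7
clk 24.75 pos [684.2  98.6  47.9] rem tool [-3.9 -0.7  2.8] rot [-0.0032 -0.005  -0.0057] |d| 4.8 deg 0.5 F [ 0.5 -0.2 -1. ] w 9.7 q [ 0.13  0.98 -0.59  1.5   0.65  0.87  0.71]
tip (yoke) 35.2 -2.6 44.5 Fyoke 0.5 -0.1 -1.0
```

View pics/w19c.png

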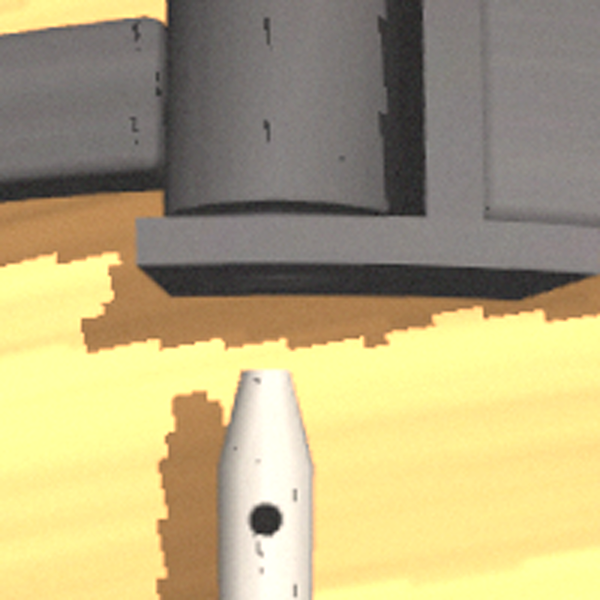

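```bash
python3 -m handwheel '-1 -4 0 3 -0.003 -0.005 -0.005;-1 -1 0 1 0 0 0'; python3 pin.py 36; python3 -m handwheel '-1 0 0 0 0 0 0'; python3 pin.py 36
```

```text
clock: 25.0
eef_pos: [687.0, 103.1, 55.5]
tool_rot: [-1.084, 1.566, 0.315]
force: [-0.9, -0.6, -1.0]
width: 9.1
clk 25.0 pos [687.  103.1  55.5] rem tool [ 3.7  1.3 -2.1] rot [-0.0004  0.002   0.0038] |d| 4.5 deg 0.2 F [-0.9 -0.6 -1. ] w 9.1 q [ 0.13  0.97 -0.59  1.5   0.65  0.87  0.71]
tip (yoke) 37.3 2.1 51.5 Fyoke -0.8 -0.8 -1.0
clock: 25.1
eef_pos: [687.8, 103.5, 56.7]
tool_rot: [-1.111, 1.565, 0.288]
force: [-0.3, 0.3, -2.1]
width: 9.3
clk 25.1 pos [687.8 103.5  56.7] rem tool [ 4.9  2.  -2.6] rot [-0.0003  0.0027  0.0056] |d| 5.8 deg 0.4 F [-0.3  0.3 -2.1] w 9.3 q [ 0.13  0.97 -0.59  1.5   0.65  0.87  0.71]
tip (yoke) 37.9 2.6 52.5 Fyoke -0.4 0.3 -2.1
```

```bash
python3 -m handwheel '-1 3 0 -1.6 0 0.001 0.002;-1 0 0 0 0 0 0;-1 0 0 0 0 0 0'; python3 pin.py 36
```

```text
clock: 25.4
eef_pos: [688.3, 102.0, 54.4]
tool_rot: [-1.176, 1.565, 0.223]
force: [-0.2, -0.0, -1.0]
width: 9.1
clk 25.4 pos [688.3 102.   54.4] rem tool [ 2.6  2.7 -1.2] rot [-0.0004  0.0022  0.0052] |d| 3.9 deg 0.3 F [-0.2 -0.  -1. ] w 9.1 q [ 0.13  0.97 -0.59  1.5   0.65  0.87  0.71]
tip (yoke) 38.7 1.2 50.2 Fyoke -0.2 -0.1 -1.0
```

```bash
python3 -m handwheel '-1 3 2 -1.2 0 0.001 0.003;-1 0 0 0 0 0 0;-1 0 0 0 0 0 0'; python3 pin.py 36
```

```text
clock: 25.7
eef_pos: [685.7, 100.7, 50.6]
tool_rot: [-1.096, 1.569, 0.303]
force: [-0.1, -0.3, -2.1]
width: 9.1
clk 25.7 pos [685.7 100.7  50.6] rem tool [-1.2  0.4  0.5] rot [-0.0007  0.0006  0.0012] |d| 1.3 deg 0.1 F [-0.1 -0.3 -2.1] w 9.1 q [ 0.13  0.98 -0.59  1.5   0.65  0.86  0.71]
tip (yoke) 36.4 -0.5 46.7 Fyoke -0.1 -0.3 -2.1
```

```bash
python3 -m handwheel '-1 -1 5 0.3 0 0 0;-1 0 5 0 0 0 0;-1 0 5 0 0 0 0'; python3 pin.py 18
```

```text
clock: 26.0
eef_pos: [670.2, 103.7, 51.5]
tool_rot: [-0.997, 1.569, 0.401]
force: [-0.3, -0.1, -1.9]
width: 8.9
clk 26.0 pos [670.2 103.7  51.5] rem tool [-0.3  2.6  0.2] rot [-0.0013  0.0008  0.0012] |d| 2.6 deg 0.1 F [-0.3 -0.1 -1.9] w 8.9 q [ 0.13  0.96 -0.59  1.55  0.66  0.83  0.68]
tip (yoke) 20.6 -0.1 47.6 Fyoke -0.3 -0.2 -1.9
```

In the first cheek hole with no force. Continue.

```bash
python3 -m handwheel '-1 -0.3 5 0 0 0 0;-1 0 5 0 0 0 0;-1 0 5 0 0 0 0'; python3 pin.py 0;python3 -m handwheel '-1 0 5 0 0 0 0;-1 0 5 0 0 0 0;-1 0 5 0 0 0 0'; python3 pin.py -12
```

```text
clock: 26.3
eef_pos: [653.6, 106.7, 52.0]
tool_rot: [-0.873, 1.57, 0.526]
force: [0.8, -0.1, -2.0]
width: 9.4
clk 26.3 pos [653.6 106.7  52. ] rem tool [0.2 3.7 0. ] rot [-0.0007  0.0007  0.0009] |d| 3.7 deg 0.1 F [ 0.8 -0.1 -2. ] w 9.4 q [ 0.12  0.94 -0.58  1.6   0.66  0.8   0.65]
tip (yoke) 3.7 0.0 48.2 Fyoke 0.8 0.1 -2.0
clock: 26.6
eef_pos: [637.5, 109.6, 52.2]
tool_rot: [-0.95, 1.569, 0.449]
force: [-0.3, -1.1, -1.0]
width: 9.4
clk 26.6 pos [637.5 109.6  52.2] rem tool [ 0.4 -0.7 -0.1] rot [-0.0004  0.0008  0.0011] |d| 0.8 deg 0.1 F [-0.3 -1.1 -1. ] w 9.4 q [ 0.12  0.92 -0.58  1.65  0.67  0.78  0.63]
tip (yoke) -12.7 0.1 48.3 Fyoke -0.1 -1.2 -1.0
```

```bash
python3 -m handwheel '-1 0 4.5 0 0 0 0;-1 0 4.5 0 0 0 0'; python3 pin.py -30;python3 -m handwheel '-1 0 4.5 0 0 0 0;-1 0 4 0 0 0 0'; python3 pin.py -34
python3 - <<'E'
from st import *
from cell import get_image
i=get_image('wrist');cv2.imwrite('pics/w20.png',i)
E
```

```text
clock: 26.8
eef_pos: [627.7, 111.3, 52.3]
tool_rot: [-0.938, 1.569, 0.462]
force: [0.7, 0.2, -1.1]
width: 8.9
clk 26.8 pos [627.7 111.3  52.3] rem tool [ 0.5  7.4 -0.1] rot [-0.0004  0.0008  0.0011] |d| 7.4 deg 0.1 F [ 0.7  0.2 -1.1] w 8.9 q [ 0.11  0.91 -0.57  1.68  0.67  0.76  0.61]
tip (yoke) -22.6 0.1 48.4 Fyoke 0.6 0.3 -1.1
clock: 27.0
eef_pos: [618.6, 113.0, 52.3]
tool_rot: [-0.908, 1.569, 0.491]
force: [-0.4, 0.4, -1.3]
width: 9.5
clk 27.0 pos [618.6 113.   52.3] rem tool [ 0.5  2.2 -0.2] rot [-0.0004  0.0009  0.0012] |d| 2.2 deg 0.1 F [-0.4  0.4 -1.3] w 9.5 q [ 0.11  0.9  -0.57  1.7   0.68  0.74  0.59]
tip (yoke) -31.8 0.2 48.4 Fyoke -0.5 0.3 -1.3
```

View pics/w20.png

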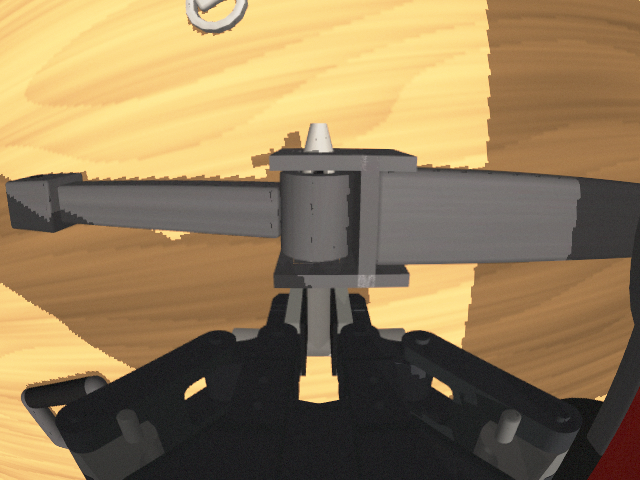

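```bash
python3 -m handwheel '0 0 0 0 0 0 0;0 0 0 0 0 0 0;0 0 0 0 0 0 0;0 -20 0 0 0 0 0;0 -40 0 0 0 0 0;-1 -10 -25 0 0 0 0;-1 0 -30 0 0 0 0;-1 0 0 0 0 0 0;-1 0 0 0 0 0 0'
python3 - <<'E'
from st import *
from cell import get_image
import pin;pin.go(0)
import pickle;pickle.dump((camera_params('wrist'),pose()),open('w21.pkl','wb'))
i=get_image('wrist');cv2.imwrite('pics/w21.png',i)
E
```

```text
clock: 27.95
eef_pos: [674.7, 104.0, 126.2]
tool_rot: [-0.791, 1.568, 0.609]
force: [-0.2, 0.5, -0.2]
width: -0.1
clk 27.95 pos [674.7 104.  126.2] rem tool [74.3 25.1 -1. ] rot [0.0003 0.0023 0.0023] |d| 78.5 deg 0.2 F [-0.2  0.5 -0.2] w -0.1 q [ 0.15  0.88 -0.64  1.51  0.59  0.96  0.74]
tip (yoke) 25.0 0.9 122.2 Fyoke -0.3 0.4 -0.2
```

View pics/w21.png

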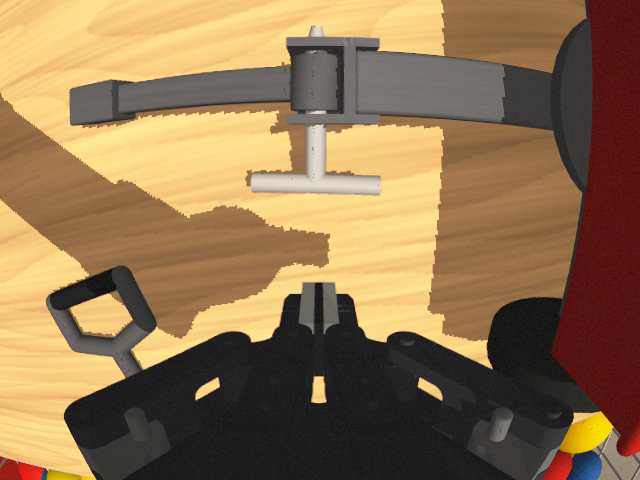

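```bash
python3 -m handwheel '-1 30 -2 -1 0 0.002 0.002;-1 30 0 0 0 0 0;-1 12 0 0 0 0 0'; python3 pin.py 20 0 44
```

```text
clock: 28.3
eef_pos: [676.4, 103.6, 54.5]
tool_rot: [-1.228, 1.567, 0.174]
force: [-1.2, -0.0, 0.2]
width: -0.1
clk 28.3 pos [676.4 103.6  54.5] rem tool [ 6.6  6.7 -0.8] rot [0.0018 0.0012 0.0033] |d| 9.5 deg 0.2 F [-1.2 -0.   0.2] w -0.1 q [ 0.13  0.96 -0.59  1.53  0.66  0.85  0.69]
tip (yoke) 26.7 0.6 50.4 Fyoke -1.2 -0.2 0.2
```

```bash
python3 -m handwheel '-1 5 3 -0.5 0 0 0.002;-1 1 5 0 0 0 0;-1 0 5 0 0 0 0;-1 0 5 0 0 0 0'; python3 pin.py 0 0 44; python3 -m handwheel '-1 0 5 0 0 0 0;-1 0 5 0 0 0 0;-1 0 5 0 0 0 0'; python3 pin.py -26 0 44
```

```text
clock: 28.7
eef_pos: [655.9, 107.0, 48.2]
tool_rot: [0.831, 1.569, 2.234]
force: [0.6, -0.9, -0.8]
width: 0.1
clk 28.7 pos [655.9 107.   48.2] rem tool [ 0.4  5.9 -0.6] rot [ 0.0029  0.001  -0.0011] |d| 5.9 deg 0.2 F [ 0.6 -0.9 -0.8] w 0.1 q [ 0.12  0.95 -0.58  1.59  0.67  0.81  0.66]
tip (yoke) 5.9 0.4 44.5 Fyoke 0.8 -0.8 -0.8
clock: 29.0
eef_pos: [641.5, 110.2, 50.9]
tool_rot: [-0.942, 1.566, 0.461]
force: [0.8, -0.5, 1.0]
width: -0.1
clk 29.0 pos [641.5 110.2  50.9] rem tool [ 3.  17.2 -1.3] rot [0.003  0.0027 0.0036] |d| 17.5 deg 0.3 F [ 0.8 -0.5  1. ] w -0.1 q [ 0.12  0.93 -0.58  1.64  0.67  0.78  0.63]
tip (yoke) -8.8 1.1 46.8 Fyoke 0.9 -0.4 1.0
```

```bash
python3 -m handwheel '-1 1.5 5 -1 0.002 0.002 0.003;-1 0.5 5 0 0 0 0'; python3 pin.py -26 0 44; python3 -m handwheel '-1 0 4 0 0 0 0;-1 0 3 0 0 0 0'; python3 pin.py -26 0 44
```

```text
clock: 29.2
eef_pos: [632.1, 111.2, 49.8]
tool_rot: [-1.108, 1.567, 0.292]
force: [1.7, -0.5, 0.3]
width: -0.1
clk 29.2 pos [632.1 111.2  49.8] rem tool [ 2.   7.7 -0.7] rot [0.0006 0.0018 0.0035] |d| 8.0 deg 0.2 F [ 1.7 -0.5  0.3] w -0.1 q [ 0.11  0.92 -0.57  1.67  0.68  0.76  0.61]
tip (yoke) -18.3 0.7 45.8 Fyoke 1.7 -0.2 0.3
clock: 29.4
eef_pos: [625.2, 112.5, 50.3]
tool_rot: [-1.182, 1.565, 0.219]
force: [1.3, -1.0, 1.8]
width: 0.2
clk 29.4 pos [625.2 112.5  50.3] rem tool [ 2.4  0.7 -0.8] rot [0.0006 0.0021 0.005 ] |d| 2.7 deg 0.3 F [ 1.3 -1.   1.8] w 0.2 q [ 0.11  0.91 -0.57  1.69  0.68  0.74  0.6 ]
tip (yoke) -25.2 0.8 46.1 Fyoke 1.5 -0.8 1.8
```

Push on in small steps until the force rises.

```bash
python3 -m handwheel '-1 1 3 -0.5 0 0.002 0.003;-1 0 3 0 0 0 0'; python3 pin.py -26 0 44; python3 -m handwheel '-1 0 3 0 0 0 0;-1 0 3 0 0 0 0'; python3 pin.py -26 0 44
```

```text
clock: 29.6
eef_pos: [623.7, 112.6, 50.4]
tool_rot: [-1.345, 1.559, 0.055]
force: [9.9, -2.1, -3.7]
width: 0.1
clk 29.6 pos [623.7 112.6  50.4] rem tool [ 2.6 -0.7 -0.7] rot [0.0001 0.0026 0.0111] |d| 2.8 deg 0.7 F [ 9.9 -2.1 -3.7] w 0.1 q [ 0.11  0.91 -0.57  1.7   0.69  0.73  0.59]
tip (yoke) -26.7 0.7 45.8 Fyoke 10.1 -0.4 -3.7
clock: 29.8
eef_pos: [623.7, 112.5, 50.8]
tool_rot: [-1.318, 1.548, 0.08]
force: [7.9, -0.8, -4.5]
width: -0.2
clk 29.8 pos [623.7 112.5  50.8] rem tool [ 3.  -0.7 -0.6] rot [-0.0017  0.0056  0.0217] |d| 3.1 deg 1.3 F [ 7.9 -0.8 -4.5] w -0.2 q [ 0.1   0.9  -0.56  1.71  0.69  0.71  0.58]
tip (yoke) -26.7 0.7 45.4 Fyoke 7.9 0.5 -4.5
```

```bash
python3 -m handwheel '-1 0 -6 0 0 0 0;-1 0 -15 0 0 0 0;-1 -20 -20 0 0 0 0;-1 -30 -10 0 0 0 0;-1 -30 0 0 0 0 0;-1 0 0 0 0 0 0'
python3 - <<'E'
from st import *
from cell import get_image
import pin;pin.go(0)
import pickle;pickle.dump((camera_params('wrist'),pose()),open('w22.pkl','wb'))
i=get_image('wrist');cv2.imwrite('pics/w22.png',i)
cv2.imwrite('pics/w22c.png',np.clip(cv2.resize(i[0:230,60:420],None,fx=2.2,fy=2.2,interpolation=cv2.INTER_CUBIC).astype(float)*1.2,0,255).astype(np.uint8))
i=get_image('scene');cv2.imwrite('pics/s22.png',i)
cv2.imwrite('pics/s22c.png',cv2.resize(i[250:400,330:530],None,fx=4,fy=4,interpolation=cv2.INTER_CUBIC))
E
```

```text
clock: 30.4
eef_pos: [668.7, 102.8, 129.8]
tool_rot: [-1.372, 1.565, 0.026]
force: [0.9, -0.1, 1.1]
width: 0.0
clk 30.4 pos [668.7 102.8 129.8] rem tool [77.9 19.6  1.2] rot [-0.001   0.0011  0.0053] |d| 80.3 deg 0.3 F [ 0.9 -0.1  1.1] w 0.0 q [ 0.15  0.86 -0.64  1.53  0.6   0.95  0.73]
tip (yoke) 19.2 -1.2 125.6 Fyoke 0.9 0.0 1.1
```

View pics/w22c.png

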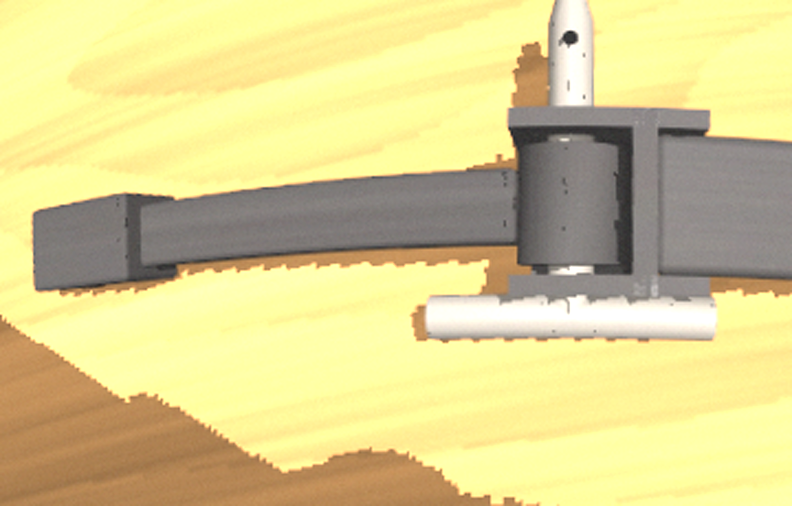

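View pics/s22c.png

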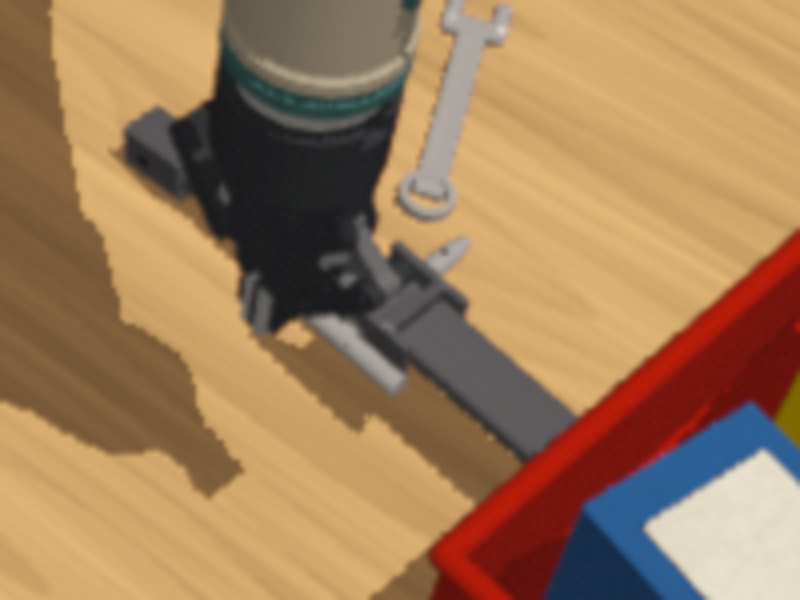

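Run:
```python
import pin; from h import *; import pickle
p,_=pickle.load(open('w22.pkl','rb'))
g=lambda x,y,z: onz(p,60+x/2.2,y/2.2,z,True)
for n,x,y,z in(('hL',428,317,48),('hR',715,318,48),('hmid near',570,340,48),('hmid far',570,297,54),('cheek edge',660,297,68),('c1',510,280,68),('tip',572,-1,48)):
    c=g(x,y,z)-pin.Y; print(n,(c@pin.ux).round(1),(c@pin.uy).round(1))
```

```text
hL 28.7 -37.5
hR 29.0 38.4
hmid near 35.4 0.0
hmid far 23.8 0.0
cheek edge 23.3 21.4
c1 19.3 -14.2
tip -57.7 0.6
```

```bash
python3 -m handwheel '-1 -40 -20 -20 0 0 0;-1 -40 -30 -20 0 0 0;-1 -40 -35 -20 0 0 0;-1 -20 -35 0 0 0 0;-1 0 0 0 0 0 0;-1 0 0 0 0 0 0'
python3 - <<'E'
from st import *
from cell import get_image
i=get_image('top');cv2.imwrite('pics/t23.png',i)
i=get_image('scene');cv2.imwrite('pics/s23.png',i)
E
```

```text
clock: 31.1
eef_pos: [767.7, 21.9, 253.9]
tool_rot: [1.936, 1.545, -2.942]
force: [-1.4, 0.7, -1.5]
width: -0.1
```

View pics/t23.png

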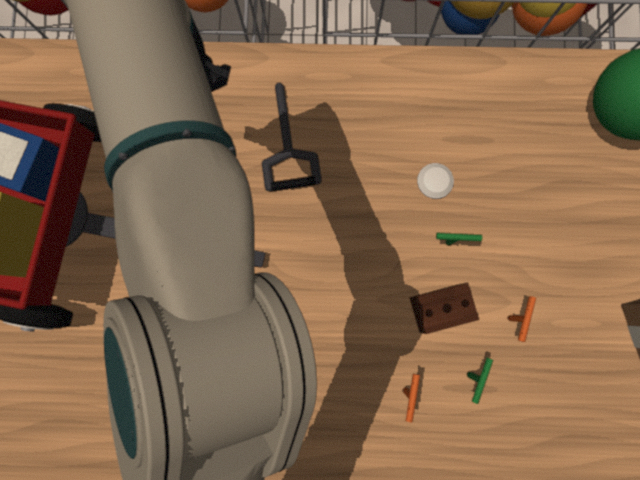

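View pics/s23.png

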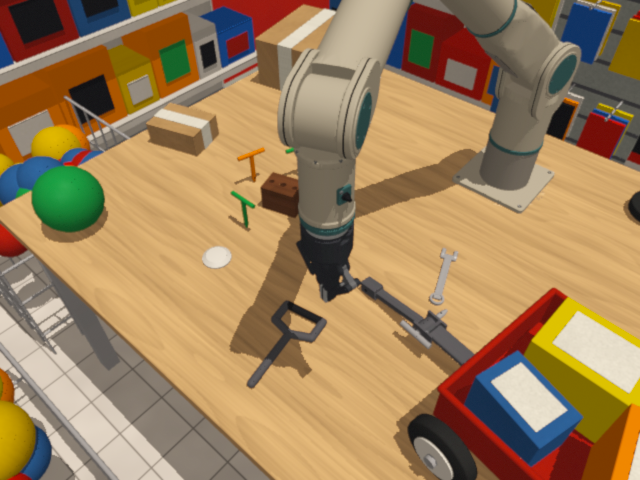

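The scene view shows the bar in the yoke with the pin across it at about (425,328). The block is standing, and the spanner, hub cap and grip have not moved. I'm handing the job in.

```bash
python3 -c "
from cell import ctrl
print(ctrl.finish_job())"
```

```text
the job is handed in; nothing more can be done
None
```

The drawbar is pinned to the wagon, and I handed the job in at about 31 s of the 72 s allowed. No verdict is reported.

**What I did**
- **Drawbar:** I carried the bar to the yoke and pushed its eye down and back until it pressed on both the floor and the web, at about 13 N and 17 N. I then released it with the socket end on the counter.
- **Pin:** I pulled the pin from the block, laid it flat on the counter and regripped it by the shank. I pushed it in from the far side of the yoke, then pressed the handle home with closed fingers until it stopped at about 10 N.

**Last checks**
- **Fit:** The wrist camera put the handle's centre 28.9 mm from the yoke's centre, against 29 mm when fully home. The tip stands out well past the other cheek.
- **Eye position:** Before the pin went in, the eye measured about 0.7 mm short of the hole line, which is within the measuring error. The pin went through with almost no force.
- **Other items:** The block is standing, and the spanner, hub cap and pull grip look unmoved. The robot was clear of everything.
- **Top view:** In the last top-camera picture the arm hid the yoke and the spanner. For those two I relied on the wrist and scene views.

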